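# Clear the reading strip, face the condiment jars to the label reader and start it

### The arm

A 6-joint arm with a two-finger parallel gripper is mounted at the origin on the work surface. World frame = base frame: x ahead of the robot, y to its left, z up, the work surface at z = 0. Lengths are in m, angles in rad, forces in N, time in s.
With the tool pointing down it reaches from about 0.375 to 0.975 m from the base axis. Payload 3.8 kg.
Tool frame: the origin (TCP) lies on the mounting face of the last link; the fingertips stand 173 mm ahead of it and the grasp point (between the pads) lies 155 mm ahead of it (bot.hold_point_z is the distance from the TCP to the grasp point, in m); z points along the fingers, y is the line along which they close (so a half turn about z gives the same grasp; the last joint's range is limited). The gripper opens to 85 mm and grips with 20 to 120 N. Pads are 22 mm wide; open, the fingers measure 114 mm over their backs; the gripper's body (76 mm by 85 mm) begins 54 mm behind the grasp point. The pads swing forward as they close: fully open they stand 13 mm farther back than shut.
Start: joints at [-1.171, 0.264, 1.604, -0, 1.274, -0.037], TCP at [0.286, -0.612, 0.405] pointing down, gripper open.
Joint ranges: [-2.63, 2.63], [-0.94, 2.18], [0.31, 2.57], [-1.31, 4.45], [0, 2.66], [-2.55, 2.55]. Speed limits (rad/s): [2.57, 2.57, 3.14, 3.14, 3.14, 3.14].

### API

Orientations are given as a rotation vector (axis times angle).
In Python, from workcell import bot, optics gives the robot as it stands.
- The arm moves only by the shell command python3 -m jog 'ROWS' [OPENING] [FORCE]. ROWS is JSON, a list of rows, each an object of numbers: "dx", "dy", "dz": the shift along the tool's x, y, z in mm; "ax", "ay", "az": the turn, a rotation vector about the tool's x, y, z in degrees. A call has 1 to 20 rows; each row shifts and turns the commanded pose from where the row before left it, along the tool's axes as they then stand; what a row does not reach is not made up. A row lasts 1/12 s, in which the tool goes at most 41.7 mm and 7.16 degrees, less where a joint would pass 70% of its speed; a pose out of reach is approached as far as the arm can. A call with a gripper value outside its range is refused whole. OPENING is the opening, from 0 (shut) to 1 (fully open), set as the call begins (- or left out, the last holds). The fingers move at their own pace and stop on an object; FORCE is the grip in N (left out, the last holds). Time passes only in rows, so rows that do not move let the fingers close. It gives the time, the measured TCP pose, the force, the opening and the grip force at its end, in the units of the state.
- bot.read_state(): the state, without advancing time (a new reading comes with each control period).
- optics.read_camera(name): name is "side" or "top"; returns a dict with "img" (400x640x3 uint8, red, green, blue), "vertical_fov" (degrees; the focal length in pixels is half the picture's height over the tangent of half this angle, whatever the lens; pixels are square), "cx", "cy" (the principal point, pixels), "R" (3x3) and "t" (3): a world point X has camera coordinates R X + t. Camera axes: x right, y down, z forward; pixel columns grow to the right and rows downward; lengths in m; the calibration is good to about 2 mm. A picture is of the moment at which its call begins. There is no depth.
- bot.finish_job(): hands the job in; it is judged then, once.
The state is a dict: "time": time; "q": joint angles; "joint_vel": joint speeds; "joint_torque": joint torques, N m; "tool_pos": TCP position; "tcp_rot": TCP orientation; "wrist_force": force on the tool from outside, world axes, zero at the start; "torque": the same for the moment, N m; "width": opening from 0.0 (shut) to 1.0 (fully open); "grip_force": force on a finger pad.
Only numpy, scipy, OpenCV 4.12 (cv2) and the standard library are available. Lean on these libraries where they do the work, as an engineer would, in place of code of your own. Each camera call takes 0.05 s, during which the arm holds its last target. There are 200 camera calls.

### The job

Time for the stock check: clear the three empties (steel food box, round tin, little salt box) off the label reader's black strip by stacking them neatly centred on the round wooden lid, widest at the bottom and narrowest on top. Stand every condiment jar upright on the middle of the strip's depth with its marked side squarely facing the scanner block. Only when all that is done, slide the selector on the scanner fully home to its end stop on the robot's left; leave the other kitchen things where they are.

Things in the scene. Friction and masses are not known exactly. Their poses are not given: they have to be found in the camera images.
- reader: fixed label reader: flat black reading strip on the table (84 mm along x, 370 mm along y, no thickness) and beyond it a white scanner block (60 x 370 mm, 50 mm high) with a dark window in its face at x = +65 mm. Origin: middle of the strip at table height; +x points from strip to block, y along the strip, z up. A jar faces the scanner when its +x points along the reader's +x.
- selector (a joint): position of the reader's selector in m: 0 at its rear end, 0.080 at its end stop; slides towards the reader's +y (the robot's left) with about 1.5 N of friction and stays where it is left. It starts between 0 and 0.03.
- selector_top (a point): centre of the top face of the selector's black grip: an upright block 28 mm along the reader's x, 20 mm along its y and 40 mm high, on a low track (14 mm high, 40 by 130 mm) that lies on top of the scanner block. The top of the grip is about 105 mm above the table; the axes are those of the reader.
- wood_lid: round wooden pot lid lying flat, smooth, no knob, 160 mm in diameter and 14 mm thick, firmly in place; origin at the centre of its underside (the upper face is 14 mm higher). It lies at the left or the right side of the cart.
- box: empty rectangular lidded steel food box, closed: 86 mm (its x) by 66 mm (its y) by 40 mm high with a flat top, 0.22 kg; the lowest 34 mm are 84 by 64 mm, above that a lid rim; origin at the centre of its underside. It starts on the reading strip.
- tin: empty round closed tin, 60 mm in diameter at its lid (58 mm below it) and 50 mm high, the lid being the top 10 mm, flat top, 0.14 kg; origin at the centre of its underside. It starts on the reading strip.
- saltbox: small square wooden salt box, closed, 40 by 40 mm (42 by 42 mm at its lid, the top 8 mm), 36 mm high, flat top, 0.07 kg; origin at the centre of its underside. It starts on the reading strip.
- jar1: tall amber condiment jar, upright cylinder 58 mm in diameter, 74 mm tall including its flat dark cap (top 18 mm, 2 mm narrower), 0.28 kg, thick heavy base. Origin: centre of underside, z up. The mark is a paper label on one side only, with a paper seal strip from it over the cap's edge to the cap's centre; the jar's +x points from its axis to the mark. May be absent (None).
- jar1_mark (a point): middle of the mark of jar1, on the jar's side at half its height, 29 mm from its axis
- jar2: tall amber condiment jar, upright cylinder 58 mm in diameter, 74 mm tall including its flat dark cap (top 18 mm, 2 mm narrower), 0.28 kg, thick heavy base. Origin: centre of underside, z up. The mark is a paper label on one side only, with a paper seal strip from it over the cap's edge to the cap's centre; the jar's +x points from its axis to the mark. May be absent (None).
- jar2_mark (a point): middle of the mark of jar2, on the jar's side at half its height, 29 mm from its axis
- jar3: squat amber condiment jar, upright cylinder 66 mm in diameter, 60 mm tall including its flat dark cap (top 18 mm, 2 mm narrower), 0.28 kg, thick heavy base. Origin: centre of underside, z up. The mark is a paper label on one side only, with a paper seal strip from it over the cap's edge to the cap's centre; the jar's +x points from its axis to the mark. May be absent (None).
- jar3_mark (a point): middle of the mark of jar3, on the jar's side at half its height, 33 mm from its axis
- jar4: squat amber condiment jar, upright cylinder 66 mm in diameter, 60 mm tall including its flat dark cap (top 18 mm, 2 mm narrower), 0.28 kg, thick heavy base. Origin: centre of underside, z up. The mark is a paper label on one side only, with a paper seal strip from it over the cap's edge to the cap's centre; the jar's +x points from its axis to the mark. May be absent (None).
- jar4_mark (a point): middle of the mark of jar4, on the jar's side at half its height, 33 mm from its axis
- bowls: bystander: orange bowl nested in a larger white one, 150 mm across, 67 mm high, loose, at the side of the cart across from the wooden lid; origin at the centre of the underside
- dispenser: bystander: frosted push dispenser bottle, 66 mm across, 195 mm high; origin at the centre of the underside
- spoon: bystander: porcelain soup spoon, about 130 mm long, 16 mm high; origin near the middle, bowl towards its +x
- skimmer: bystander: steel fine-mesh skimmer, 100 mm pan, handle to its -x, 290 mm long in all, 19 mm high; origin under the pan's centre
- dish: bystander: white sauce dish, 64 mm across, 22 mm high; origin at the centre of the underside
- mill: bystander: wooden pepper mill, 52 mm across, 150 mm high; origin at the centre of the underside

How it is judged:
By the outcome, as a careful person would: the job done as asked, in the order asked, and still so for the second after the job is handed in, with the robot touching nothing.
Of jar1, jar2, jar3, jar4 only 2 to 3 are there at a start; the rules pass over those that are not, and their reading is None.
At some moment in a run one of jar1, jar2, jar3, jar4 may be knocked a few centimetres aside while the robot is not near it.
It also fails if it takes over 210 s, if anything falls off the work surface, if the arm or the gripper's body presses on something with over 40 N, if the wrist force passes 120 N, or if a joint passes its speed limit or range.

## Working session

There is one attempt and no reset: what is moved stays moved. The work goes in short steps, Python scripts to look and compute and a shell command to move; the robot and the scene stay as the last step left them, time stands still between calls to the robot, and variables do not carry over. Pictures are saved under pics/ and viewed, at most 14 in all, crops included, and the job is handed in when it is done.

```bash
ls; mkdir -p pics; python3 - <<'E'
from workcell import bot, optics
import cv2
for n in("top","side"):
    c=optics.read_camera(n); cv2.imwrite(f"pics/{n}0.png",c["img"][:,:,::-1]); print(n,{k:v for k,v in c.items() if k!="img"})
print(bot.read_state(),bot.hold_point_z)
E
```

```text
pics
top {'vertical_fov': 56.31590998642634, 'cx': 314.8290377633004, 'cy': 198.44220063931294, 'R': array([[-0.02973294, -0.99939854,  0.01784697],
       [-0.99225338,  0.02735635, -0.1211811 ],
       [ 0.12061999, -0.02131178, -0.99246996]]), 't': array([0.01465028, 0.58474073, 1.06703457])}
side {'vertical_fov': 46.39628967798128, 'cx': 318.4905838274982, 'cy': 198.83371022861635, 'R': array([[-0.77186055, -0.63564487,  0.01367083],
       [-0.41458287,  0.48689135, -0.76880287],
       [ 0.4820294 , -0.5990763 , -0.6393397 ]]), 't': array([0.44322565, 0.29579765, 1.17916174])}
{'time': 0.1, 'q': array([-1.17086102e+00,  2.64688181e-01,  1.60523297e+00, -2.06937588e-06,
        1.27372486e+00, -3.68918828e-02]), 'joint_vel': array([-6.82289959e-04, -5.10888693e-03, -1.28387606e-03, -5.79302307e-04,
        7.16700466e-04,  9.88305160e-05]), 'joint_torque': array([ 4.36207065e-04, -5.16706574e+01, -3.68590236e+01, -5.58954969e-05,
        6.24585198e-03,  2.21588081e-09]), 'tool_pos': array([ 0.28545238, -0.61132973,  0.4034816 ]), 'tcp_rot': array([-3.06498447e+00, -6.80287389e-01,  5.84949776e-04]), 'wrist_force': array([ 0.54831315, -0.5994655 ,  0.39125637]), 'torque': array([ 0.02116232, -0.00768231, -0.01454631]), 'grip_force': 0.0, 'width': 0.9991764538703786} 0.1547
```

View pics/top0.png

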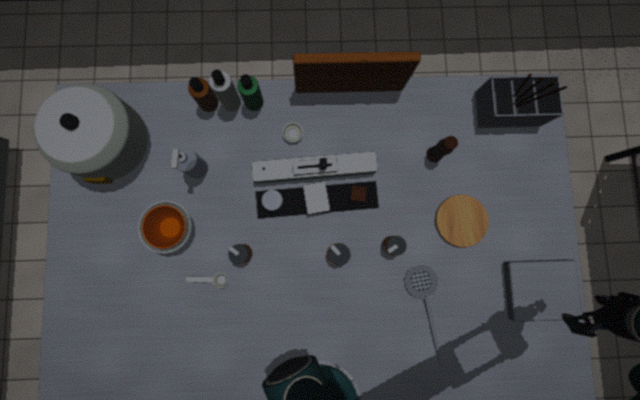

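View pics/side0.png

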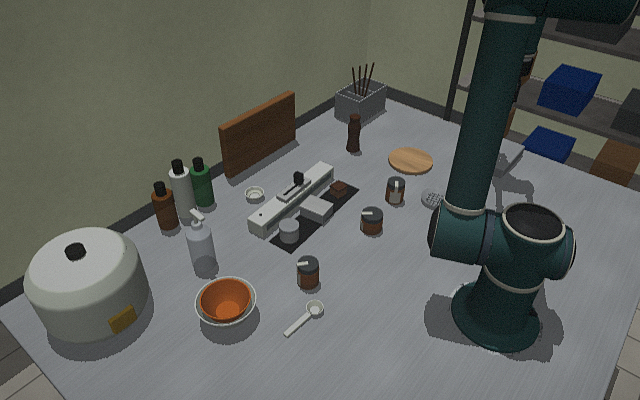

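```bash
cat > u.py <<'E'
from workcell import bot, optics
import cv2, numpy as np
from scipy.spatial.transform import Rotation as Ro
def cam(n):
    c=optics.read_camera(n); c["f"]=200/np.tan(np.radians(c["vertical_fov"]/2)); return c
def px2w(c,u,v,z):
    d=c["R"].T@np.array([(u-c["cx"])/c["f"],(v-c["cy"])/c["f"],1]); o=-c["R"].T@c["t"]
    return o+d*(z-o[2])/d[2]
def w2px(c,X):
    p=c["R"]@np.array(X,float)+c["t"]; return p[0]/p[2]*c["f"]+c["cx"],p[1]/p[2]*c["f"]+c["cy"]
def crop(c,u0,v0,u1,v1,k,name,gain=1.8,grid=10):
    im=c["img"][v0:v1,u0:u1,::-1]
    im=np.clip(cv2.resize(im,None,fx=k,fy=k,interpolation=cv2.INTER_CUBIC).astype(float)*gain,0,255).astype(np.uint8)
    for u in range(-(-u0//grid)*grid,u1,grid):
        cv2.line(im,((u-u0)*k,0),((u-u0)*k,4),(0,255,255),1)
        if u%(2*grid)==0: cv2.putText(im,str(u),((u-u0)*k,14),0,.35,(0,255,255),1)
    for v in range(-(-v0//grid)*grid,v1,grid):
        cv2.line(im,(0,(v-v0)*k),(4,(v-v0)*k),(0,255,255),1)
        if v%(2*grid)==0: cv2.putText(im,str(v),(6,(v-v0)*k+4),0,.35,(0,255,255),1)
    cv2.imwrite("pics/"+name,im)
def goto(p,yaw):
    """print tool-frame shift (mm) and turn (deg) to a tool-down pose: grasp point p, tool y axis at yaw (deg, mod 180)"""
    s=bot.read_state(); R=Ro.from_rotvec(s["tcp_rot"]).as_matrix()
    for y in (yaw,yaw+180):
        a=np.radians(y); Y=np.array([np.cos(a),np.sin(a),0]); Z=np.array([0,0,-1.]); T=np.c_[np.cross(Y,Z),Y,Z]
        P=np.array(p)-Z*bot.hold_point_z
        print("yaw",y,"shift mm",np.round(1000*R.T@(P-s["tool_pos"]),1),"turn deg",np.round(np.degrees(Ro.from_matrix(R.T@T).as_rotvec()),2))
    g=s["tool_pos"]+R[:,2]*bot.hold_point_z; print("now grasp",np.round(g,4),"yaw",round(np.degrees(np.arctan2(R[1,1],R[0,1])),2),"z",R[:,2].round(3),"q",s["q"].round(2),"w",round(s["width"],3),"t",s["time"])
E
python3 - <<'E'
from u import *
c=cam("top"); crop(c,220,140,500,280,2,"a.png",1.8) if 0 else None
crop(c,225,145,405,270,4,"t1.png",2.2)
s=cam("side"); crop(s,240,150,440,300,4,"s1.png",1.5)
# reference: project tool
st=bot.read_state(); print("tool",w2px(c,st["tool_pos"]))
E
```

```text
tool (np.float64(641.7253742989194), np.float64(321.89142395595337))
```

View pics/t1.png

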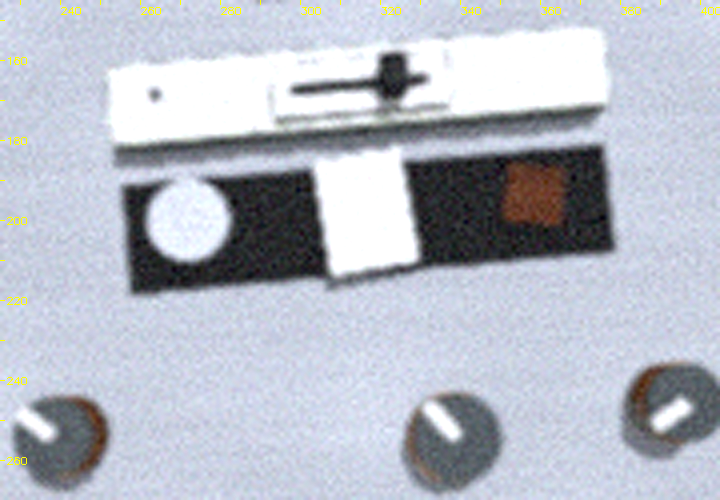

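View pics/s1.png

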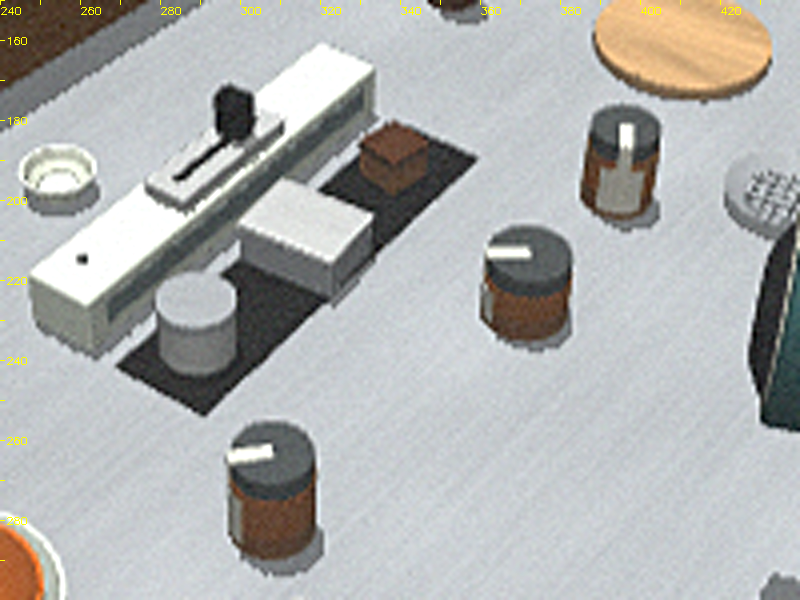

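```bash
cat > m.py <<'E'
from u import *
from scipy.optimize import least_squares
C={"t":cam("top"),"s":cam("side")}
T=lambda p:(225+p[0]/4,145+p[1]/4); S=lambda p:(240+p[0]/4,150+p[1]/4)
obs=[("t",T(p),X) for p,X in [((122,187),(.042,.185,0)),((603,146),(.042,-.185,0)),((615,250),(-.042,-.185,0)),((131,294),(-.042,.185,0)),
 ((110,70),(.125,.185,.05)),((603,30),(.125,-.185,.05)),((607,105),(.065,-.185,.05)),((117,147),(.065,.185,.05))]]
obs+=[("s",S(p),X) for p,X in [((120,365),(.042,.185,0)),((206,415),(-.042,.185,0)),((477,157),(-.042,-.185,0)),((30,273),(.125,.185,.05)),((95,304),(.065,.185,.05)),((322,43),(.125,-.185,.05)),((376,67),(.065,-.185,.05))]]
def W(q,X): c,s=np.cos(q[2]),np.sin(q[2]); return [q[0]+c*X[0]-s*X[1],q[1]+s*X[0]+c*X[1],X[2]]
for sel in("t","s","ts"):
    o=[x for x in obs if x[0] in sel]
    f=lambda q:np.ravel([np.subtract(w2px(C[k],W(q,X)),p) for k,p,X in o])
    r=least_squares(f,[.65,0,0]); print("reader",sel,r.x.round(4),"deg",np.degrees(r.x[2]).round(2)); print(f(r.x).reshape(-1,2).round(1).tolist())
def two(name,t,s,z):
    a,b=px2w(C["t"],*T(t),z),px2w(C["s"],*S(s),z); print(name,"top",a[:2].round(4),"side",b[:2].round(4)); return (a+b)/2
two("tin",(189,220.5),(197,300),.05)
two("box",(366,213),(306.5,220),.04)
P=[px2w(C["t"],*T(p),.04) for p in [(312,165),(403,148),(420,263),(330,277)]]
for i,j in((3,0),(2,1),(0,1),(3,2)): d=(P[j]-P[i])[:2]; print(" boxedge",np.linalg.norm(d).round(4),np.degrees(np.arctan2(d[1],d[0])).round(1))
two("salt",(535,194),(393,143),.036)
P=[px2w(C["t"],*T(p),.036) for p in [(510,163),(567,165),(562,227),(502,222)]]
for i,j in((3,0),(2,1),(0,1),(3,2)): d=(P[j]-P[i])[:2]; print(" saltedge",np.linalg.norm(d).round(4),np.degrees(np.arctan2(d[1],d[0])).round(1))
two("grip",(393,76),(234,92),.105)
for h in(.074,.06):
  for n,t,s,t2,s2 in(("L",(57,440),(273,450),(20,413),(229,458)),("M",(455,440),(529,254),(427,402),(487,254)),("R",(686,403),(625,130),(655,428),(626,160))):
    two(f"jar{n} h{h}",t,s,h); d=px2w(C["t"],*T(t2),h)-px2w(C["t"],*T(t),h); e=px2w(C["s"],*S(s2),h)-px2w(C["s"],*S(s),h)
    print("   yaw",np.degrees(np.arctan2(d[1],d[0])).round(1),np.degrees(np.arctan2(e[1],e[0])).round(1),"len",np.linalg.norm(d).round(4),np.linalg.norm(e).round(4))
for k,roi in(("t",(430,510,180,260)),("s",(380,440,140,185))):
    im=C[k]["img"]; h=cv2.cvtColor(im,cv2.COLOR_RGB2HSV); m=((h[...,1]>90)&(h[...,0]<25)&(h[...,2]>60)).astype(np.uint8)
    mm=np.zeros_like(m); mm[roi[2]:roi[3],roi[0]:roi[1]]=m[roi[2]:roi[3],roi[0]:roi[1]]
    ct=max(cv2.findContours(mm,0,2)[0],key=cv2.contourArea); e=cv2.minEnclosingCircle(ct) if k=="t" else cv2.fitEllipse(ct); b=cv2.boundingRect(ct); print("lid",k,e,b)
    print(px2w(C[k],b[0]+b[2]/2-.5,b[1]+b[3]/2-.5,.012))
E
python3 m.py
```

```text
reader t [ 0.5834 -0.0105  0.0592] deg 3.39
[[0.2, 0.1], [0.4, 0.1], [0.4, 1.2], [-0.1, 0.8], [-1.2, -0.9], [0.4, -1.3], [1.6, -0.2], [-1.5, -0.0]]
reader s [ 0.586  -0.012   0.0688] deg 3.94
[[-0.2, 0.5], [0.8, 0.4], [1.0, 0.0], [-0.3, -0.3], [-1.0, 0.2], [-0.6, -0.8], [0.4, -0.7]]
reader ts [ 0.5841 -0.0109  0.0623] deg 3.57
[[0.2, 0.1], [0.4, -0.4], [0.5, 0.8], [0.0, 0.8], [-1.2, -0.9], [0.3, -1.7], [1.6, -0.6], [-1.5, -0.1], [-0.3, 0.8], [0.7, 0.8], [1.5, 0.6], [-0.2, -0.2], [-1.1, 0.4], [0.1, -0.5], [1.0, -0.3]]
tin top [0.5816 0.122 ] side [0.5831 0.1238]
box top [ 0.5848 -0.0069] side [ 0.5869 -0.0055]
 boxedge 0.0838 7.5
 boxedge 0.0861 6.4
 boxedge 0.0684 -80.8
 boxedge 0.0667 -82.8
salt top [ 0.596  -0.1325] side [ 0.5978 -0.1293]
 saltedge 0.0445 -10.0
 saltedge 0.0465 -7.2
 saltedge 0.0424 -93.6
 saltedge 0.0445 -96.4
grip top [ 0.6728 -0.027 ] side [ 0.6802 -0.0282]
jarL h0.074 top [0.4274 0.2139] side [0.4319 0.2162]
   yaw 52.8 53.9 len 0.0321 0.0292
jarM h0.074 top [ 0.419  -0.0635] side [ 0.4138 -0.0504]
   yaw 34.7 40.4 len 0.0328 0.0307
jarR h0.074 top [ 0.4398 -0.2271] side [ 0.4398 -0.2224]
   yaw 126.3 123.3 len 0.0283 0.0383
jarL h0.06 top [0.4271 0.2164] side [0.4402 0.2065]
   yaw 52.8 53.9 len 0.0326 0.0296
jarM h0.06 top [ 0.4186 -0.0646] side [ 0.4219 -0.0643]
   yaw 34.7 40.4 len 0.0332 0.0312
jarR h0.06 top [ 0.4397 -0.2304] side [ 0.4482 -0.2389]
   yaw 126.3 123.3 len 0.0287 0.0389
lid t ((461.29998779296875, 220.6999969482422), 26.461027145385742) (436, 195, 52, 52)
[ 0.50865738 -0.44247734  0.012     ]
lid s ((410.16204833984375, 160.43353271484375), (25.49778175354004, 44.100093841552734), 98.05924987792969) (389, 148, 44, 27)
[ 0.50594107 -0.43703319  0.012     ]
```

```bash
python3 - <<'E'
from u import *
goto((.586,-.006,.1),-83)
E
```

```text
yaw -83 shift mm [ 528.4 -421.4  149.8] turn deg [-5.000e-02  1.000e-02  1.803e+01]
yaw 97 shift mm [ 528.4 -421.4  149.8] turn deg [-1.0000e-02 -7.0000e-02 -1.6197e+02]
now grasp [ 0.2855 -0.6114  0.2495] yaw -64.97 z [-0.     0.001 -1.   ] q [-1.17  0.26  1.6  -0.    1.27 -0.04] w 1.004 t 0.3
```

```bash
python3 -m jog '[{"dx":15,"dy":-12},{"dx":27,"dy":-21.5},{"dx":27,"dy":-21.5},{"dx":27,"dy":-21.5},{"dx":27,"dy":-21.5},{"dx":27,"dy":-21.5},{"dx":27,"dy":-21.5},{"dx":27,"dy":-21.5},{"dx":27,"dy":-21.5},{"dx":27,"dy":-21.5},{"dx":27,"dy":-21.5},{"dx":27,"dy":-21.5},{"dx":27,"dy":-21.5},{"dx":27,"dy":-21.5},{"dx":27,"dy":-21.5},{"dx":27,"dy":-21.5},{"dx":27,"dy":-21.5},{"dx":27,"dy":-21.5},{"dx":27,"dy":-21.5},{"dx":27,"dy":-21.5}]' 1 40
python3 -m jog '[{"az":6},{"az":6},{"az":6},{"dz":25},{"dz":25},{"dz":25},{"dz":25},{"dz":25},{"dz":20},{}]'
python3 - <<'E'
from u import *
goto((.586,-.006,.02),-83)
c=cam("top"); crop(c,240,140,390,240,5,"t2.png",2)
E
```

```text
yaw -83 shift mm [ 528.4 -421.4  229.8] turn deg [-5.000e-02  1.000e-02  1.803e+01]
yaw 97 shift mm [ 528.4 -421.4  229.8] turn deg [-1.0000e-02 -7.0000e-02 -1.6197e+02]
now grasp [ 0.2855 -0.6114  0.2495] yaw -64.97 z [-0.     0.001 -1.   ] q [-1.17  0.26  1.6  -0.    1.27 -0.04] w 1.004 t 0.3invalid input
invalid input
```

View pics/t2.png

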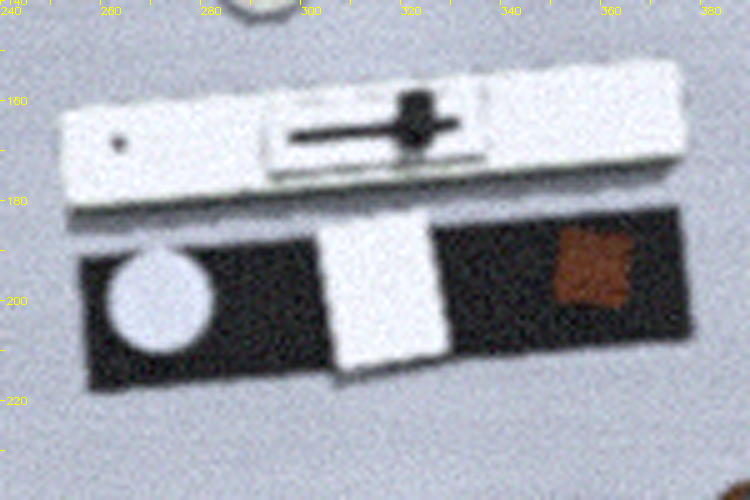

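```bash
python3 -m jog '[{"dx":15,"dy":-12,"dz":0,"ax":0,"ay":0,"az":0}]' 1 40; echo; python3 -m jog '[{"dx":15,"dy":-12,"dz":0,"ax":0,"ay":0,"az":0}]'; python3 -m jog '[{"dx":15,"dy":-12}]' ; python3 -m jog '[{"dx":15,"dy":-12}]' 1.0 40.0
```

```text
time: 0.43
tool_pos: [0.2929, -0.5962, 0.4045]
tcp_rot: [3.066, 0.677, -0.002]
wrist_force: [0.5, -0.1, 0.6]
width: 1.0
grip_force: 0.0

time: 0.52
tool_pos: [0.3022, -0.5774, 0.4044]
tcp_rot: [-3.067, -0.678, 0.0]
wrist_force: [1.0, 0.5, -0.7]
width: 1.002
grip_force: 0.0invalid input
invalid input
```

```bash
python3 -m jog '[{"dx":30,"dy":-24,"dz":0,"ax":0,"ay":0,"az":0},{"dx":30,"dy":-24,"dz":0,"ax":0,"ay":0,"az":0},{"dx":30,"dy":-24,"dz":0,"ax":0,"ay":0,"az":0},{"dx":30,"dy":-24,"dz":0,"ax":0,"ay":0,"az":0},{"dx":30,"dy":-24,"dz":0,"ax":0,"ay":0,"az":0},{"dx":30,"dy":-24,"dz":0,"ax":0,"ay":0,"az":0},{"dx":30,"dy":-24,"dz":0,"ax":0,"ay":0,"az":0},{"dx":30,"dy":-24,"dz":0,"ax":0,"ay":0,"az":0},{"dx":30,"dy":-24,"dz":0,"ax":0,"ay":0,"az":0},{"dx":30,"dy":-24,"dz":0,"ax":0,"ay":0,"az":0},{"dx":30,"dy":-24,"dz":0,"ax":0,"ay":0,"az":0},{"dx":30,"dy":-24,"dz":0,"ax":0,"ay":0,"az":0},{"dx":30,"dy":-24,"dz":0,"ax":0,"ay":0,"az":0},{"dx":30,"dy":-24,"dz":0,"ax":0,"ay":0,"az":0},{"dx":30,"dy":-24,"dz":0,"ax":0,"ay":0,"az":0},{"dx":30,"dy":-24,"dz":0,"ax":0,"ay":0,"az":0},{"dx":18,"dy":-13,"dz":0,"ax":0,"ay":0,"az":6},{"dx":0,"dy":0,"dz":0,"ax":0,"ay":0,"az":6},{"dx":0,"dy":0,"dz":0,"ax":0,"ay":0,"az":6}]' 1 40
python3 -m jog '[{"dx":0,"dy":0,"dz":35,"ax":0,"ay":0,"az":0},{"dx":0,"dy":0,"dz":35,"ax":0,"ay":0,"az":0},{"dx":0,"dy":0,"dz":35,"ax":0,"ay":0,"az":0},{"dx":0,"dy":0,"dz":35,"ax":0,"ay":0,"az":0},{"dx":0,"dy":0,"dz":10,"ax":0,"ay":0,"az":0},{"dx":0,"dy":0,"dz":0,"ax":0,"ay":0,"az":0},{"dx":0,"dy":0,"dz":0,"ax":0,"ay":0,"az":0}]'
python3 - <<'E'
from u import *
goto((.586,-.006,.02),-83)
s=cam("side"); crop(s,220,110,380,230,5,"s2.png",1.5)
E
```

```text
time: 2.1
tool_pos: [0.5865, -0.0049, 0.4046]
tcp_rot: [-3.136, -0.189, 0.0]
wrist_force: [0.4, -0.6, 0.4]
width: 0.998
grip_force: 0.0
time: 2.68
tool_pos: [0.5862, -0.0068, 0.2552]
tcp_rot: [-3.136, -0.193, 0.0]
wrist_force: [0.7, -0.2, 0.7]
width: 0.996
grip_force: 0.0
yaw -83 shift mm [-0.1 -0.8 80.5] turn deg [-0.    0.02  0.03]
yaw 97 shift mm [-0.1 -0.8 80.5] turn deg [-2.0000e-02 -0.0000e+00 -1.7997e+02]
now grasp [ 0.5861 -0.0068  0.1005] yaw -82.97 z [-0.  0. -1.] q [-0.05  0.23  1.94  0.    0.97  1.39] w 0.996 t 2.6833
```

View pics/s2.png

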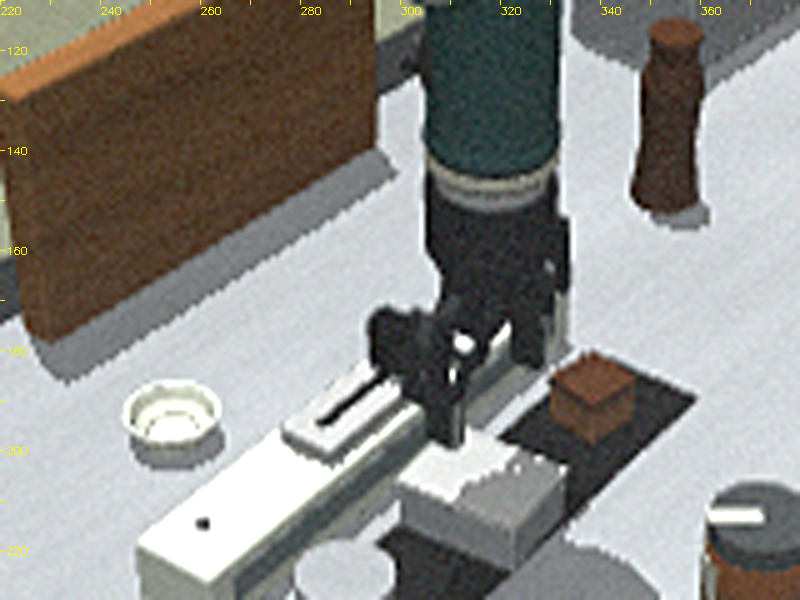

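```bash
python3 -m jog '[{"dx":0,"dy":-1,"dz":25,"ax":0,"ay":0,"az":0},{"dx":0,"dy":0,"dz":25,"ax":0,"ay":0,"az":0},{"dx":0,"dy":0,"dz":20,"ax":0,"ay":0,"az":0},{"dx":0,"dy":0,"dz":8.5,"ax":0,"ay":0,"az":0},{"dx":0,"dy":0,"dz":0,"ax":0,"ay":0,"az":0}]'
python3 -m jog '[{"dx":0,"dy":0,"dz":0,"ax":0,"ay":0,"az":0},{"dx":0,"dy":0,"dz":0,"ax":0,"ay":0,"az":0},{"dx":0,"dy":0,"dz":0,"ax":0,"ay":0,"az":0},{"dx":0,"dy":0,"dz":0,"ax":0,"ay":0,"az":0},{"dx":0,"dy":0,"dz":0,"ax":0,"ay":0,"az":0},{"dx":0,"dy":0,"dz":0,"ax":0,"ay":0,"az":0},{"dx":0,"dy":0,"dz":0,"ax":0,"ay":0,"az":0},{"dx":0,"dy":0,"dz":0,"ax":0,"ay":0,"az":0}]' 0 40
python3 -m jog '[{"dx":0,"dy":0,"dz":-10,"ax":0,"ay":0,"az":0},{"dx":0,"dy":0,"dz":-25,"ax":0,"ay":0,"az":0},{"dx":0,"dy":0,"dz":-35,"ax":0,"ay":0,"az":0},{"dx":0,"dy":0,"dz":-35,"ax":0,"ay":0,"az":0},{"dx":0,"dy":0,"dz":-35,"ax":0,"ay":0,"az":0},{"dx":0,"dy":0,"dz":0,"ax":0,"ay":0,"az":0}]'
python3 - <<'E'
from u import *
goto((.507,-.440,.022+.015),-83)
E
```

```text
time: 3.15
tool_pos: [0.5859, -0.0058, 0.1763]
tcp_rot: [-3.136, -0.192, 0.001]
wrist_force: [-0.4, -0.4, -0.1]
width: 1.002
grip_force: 0.0
time: 3.82
tool_pos: [0.5873, -0.0059, 0.1789]
tcp_rot: [3.135, 0.193, 0.007]
wrist_force: [-1.0, -0.4, 7.2]
width: 0.765
grip_force: 45.2
time: 4.32
tool_pos: [0.5887, -0.0059, 0.3256]
tcp_rot: [3.134, 0.192, 0.023]
wrist_force: [1.8, -0.6, -1.9]
width: 0.762
grip_force: 45.6
yaw -83 shift mm [-136.1  420.5  133. ] turn deg [ 0.14 -0.82  0.03]
yaw 97 shift mm [-136.1  420.5  133. ] turn deg [   1.29    0.22 -179.97]
now grasp [ 0.5909 -0.006   0.1709] yaw -82.97 z [ 0.014 -0.001 -1.   ] q [-0.05  0.16  1.88  0.    1.09  1.4 ] w 0.762 t 4.3167
```

```bash
python3 -m jog '[{"dx":-5,"dy":15,"dz":0,"ax":0,"ay":0,"az":0},{"dx":-10,"dy":30,"dz":0,"ax":0,"ay":0,"az":0},{"dx":-10,"dy":30,"dz":0,"ax":0,"ay":0,"az":0},{"dx":-10,"dy":30,"dz":0,"ax":0,"ay":0,"az":0},{"dx":-10,"dy":30,"dz":0,"ax":0,"ay":0,"az":0},{"dx":-10,"dy":30,"dz":0,"ax":0,"ay":0,"az":0},{"dx":-10,"dy":30,"dz":0,"ax":0,"ay":0,"az":0},{"dx":-10,"dy":30,"dz":0,"ax":0,"ay":0,"az":0},{"dx":-10,"dy":30,"dz":0,"ax":0,"ay":0,"az":0},{"dx":-10,"dy":30,"dz":0,"ax":0,"ay":0,"az":0},{"dx":-10,"dy":30,"dz":0,"ax":0,"ay":0,"az":0},{"dx":-10,"dy":30,"dz":0,"ax":0,"ay":0,"az":0},{"dx":-10,"dy":30,"dz":0,"ax":0,"ay":0,"az":0},{"dx":-10,"dy":30,"dz":0,"ax":0,"ay":0,"az":0},{"dx":-6,"dy":15,"dz":0,"ax":0,"ay":0,"az":0},{"dx":0,"dy":0,"dz":30,"ax":0,"ay":0,"az":0},{"dx":0,"dy":0,"dz":30,"ax":0,"ay":0,"az":0},{"dx":0,"dy":0,"dz":20,"ax":0,"ay":0,"az":0},{"dx":0,"dy":0,"dz":0,"ax":0,"ay":0,"az":0},{"dx":0,"dy":0,"dz":0,"ax":0,"ay":0,"az":0}]'
python3 - <<'E'
from u import *
goto((.507,-.440,.022+.015),-83)
s=cam("side"); t=cam("top"); crop(s,360,110,460,190,6,"s3.png",1.5); crop(t,420,170,500,260,5,"t3.png",2.2)
a,b=cv2.imread("pics/s3.png"),cv2.imread("pics/t3.png"); h=max(a.shape[0],b.shape[0]); o=np.zeros((h,a.shape[1]+b.shape[1],3),np.uint8);o[:a.shape[0],:a.shape[1]]=a;o[:b.shape[0],a.shape[1]:]=b; cv2.imwrite("pics/c3.png",cv2.resize(o,None,fx=.8,fy=.8))
print(o.shape)
E
```

```text
time: 5.98
tool_pos: [0.4964, -0.4388, 0.2343]
tcp_rot: [-3.132, -0.192, 0.005]
wrist_force: [0.4, -1.1, -2.3]
width: 0.762
grip_force: 45.8
yaw -83 shift mm [10.5  2.6 42.5] turn deg [-0.23  0.17  0.03]
yaw 97 shift mm [10.5  2.6 42.5] turn deg [  -0.27   -0.35 -179.97]
now grasp [ 0.4959 -0.4383  0.0796] yaw -82.97 z [-0.003  0.004 -1.   ] q [-0.76  0.39  1.77  0.    0.98  0.69] w 0.762 t 5.9833
(480, 1000, 3)
```

View pics/c3.png

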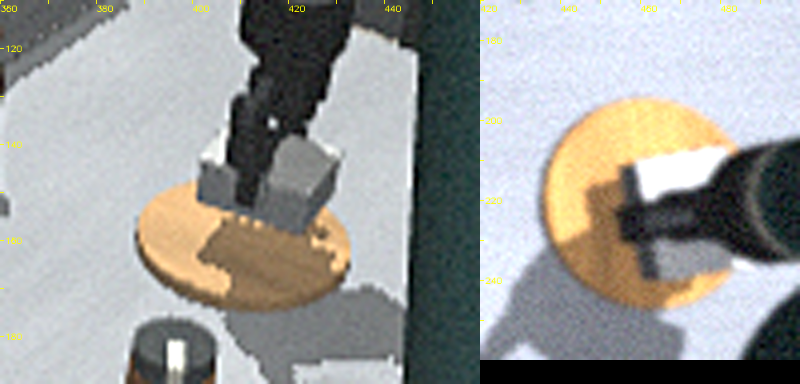

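```bash
python3 -m jog '[{"dx":10.5,"dy":2.5,"dz":20,"ax":0,"ay":0,"az":0},{"dx":0,"dy":0,"dz":10,"ax":0,"ay":0,"az":0},{"dx":0,"dy":0,"dz":0,"ax":0,"ay":0,"az":0},{"dx":0,"dy":0,"dz":0,"ax":0,"ay":0,"az":0},{"dx":0,"dy":0,"dz":0,"ax":0,"ay":0,"az":0}]'
python3 - <<'E'
from u import *
goto((.507,-.440,.022+.015),-83)
s=cam("side"); t=cam("top"); crop(s,370,110,450,190,6,"s4.png",1.5); crop(t,425,180,500,260,6,"t4.png",2.2)
cv2.imwrite("pics/c4.png",np.hstack([cv2.imread("pics/s4.png"),cv2.imread("pics/t4.png")])[:,:930][:, :800])
E
```

```text
time: 6.5
tool_pos: [0.5081, -0.4413, 0.2074]
tcp_rot: [3.135, 0.193, 0.001]
wrist_force: [0.4, -1.3, -2.5]
width: 0.764
grip_force: 45.8
yaw -83 shift mm [-1.  -1.4 15.7] turn deg [ 0.06 -0.04  0.04]
yaw 97 shift mm [-1.  -1.4 15.7] turn deg [ 7.0000e-02  9.0000e-02 -1.7996e+02]
now grasp [ 0.5082 -0.4414  0.0527] yaw -82.96 z [ 0.001 -0.001 -1.   ] q [-0.75  0.43  1.77 -0.    0.94  0.7 ] w 0.764 t 6.5
```

View pics/c4.png

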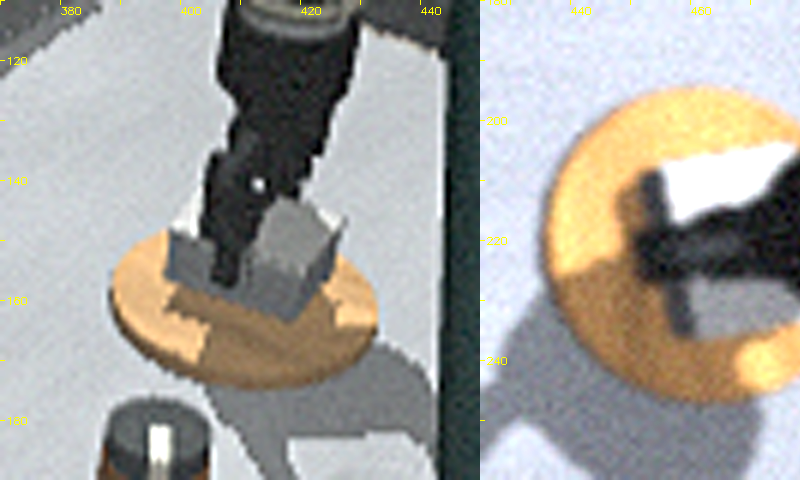

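```bash
python3 - <<'E'
from u import *
s=cam("side");t=cam("top"); c0=np.array([.5082,-.4414]); a=np.radians(7)
for x,y in((43,33),(43,-33),(-43,-33),(-43,33)):
    X=[c0[0]+(np.cos(a)*x-np.sin(a)*y)/1e3,c0[1]+(np.sin(a)*x+np.cos(a)*y)/1e3,.0685]
    print(x,y,np.round(w2px(t,X),1),np.round(w2px(s,X),1))
# lid rim of upper face (z=.014) : extremes in both cams for candidate centre
th=np.linspace(0,2*np.pi,181)
for k,c in(("t",t),("s",s)):
  p=np.array([w2px(c,[.507+.08*np.cos(q),-.440+.08*np.sin(q),.014]) for q in th]); b=np.array([w2px(c,[.507+.08*np.cos(q),-.440+.08*np.sin(q),0]) for q in th])
  print(k,p.min(0),p.max(0),b.min(0),b.max(0))
E
```

```text
43 33 [455.  206.4] [397.7 147.6]
43 -33 [477.4 203. ] [405.5 139.2]
-43 -33 [483.5 232.6] [427.9 146.5]
-43 33 [460.9 236.1] [420.5 155.3]
t [434.52954653 194.65960798] [487.4161502  247.86529906] [432.984021   195.25796716] [485.2280245  247.81849232]
s [388.38947159 147.71858427] [433.33987397 173.36402971] [387.96752588 150.85270922] [432.67306275 176.59409026]
```

```bash
python3 -m jog '[{"dx":0.4,"dy":1,"dz":7,"ax":0,"ay":0,"az":0},{"dx":0,"dy":0,"dz":7,"ax":0,"ay":0,"az":0},{"dx":0,"dy":0,"dz":0,"ax":0,"ay":0,"az":0},{"dx":0,"dy":0,"dz":0,"ax":0,"ay":0,"az":0}]'
python3 -m jog '[{"dx":0,"dy":0,"dz":0,"ax":0,"ay":0,"az":0},{"dx":0,"dy":0,"dz":0,"ax":0,"ay":0,"az":0},{"dx":0,"dy":0,"dz":0,"ax":0,"ay":0,"az":0},{"dx":0,"dy":0,"dz":0,"ax":0,"ay":0,"az":0},{"dx":0,"dy":0,"dz":0,"ax":0,"ay":0,"az":0}]' 1
python3 -m jog '[{"dx":0,"dy":0,"dz":-10,"ax":0,"ay":0,"az":0},{"dx":0,"dy":0,"dz":-25,"ax":0,"ay":0,"az":0},{"dx":0,"dy":0,"dz":-35,"ax":0,"ay":0,"az":0},{"dx":0,"dy":0,"dz":-35,"ax":0,"ay":0,"az":0},{"dx":0,"dy":0,"dz":0,"ax":0,"ay":0,"az":0}]'
python3 - <<'E'
from u import *
goto((.5825,.123,.022),-86.5)
E
```

```text
time: 7.03
tool_pos: [0.5087, -0.4426, 0.1924]
tcp_rot: [3.134, 0.192, 0.002]
wrist_force: [0.1, -1.3, 0.1]
width: 0.76
grip_force: 46.5
time: 7.45
tool_pos: [0.5084, -0.4419, 0.192]
tcp_rot: [-3.135, -0.192, 0.0]
wrist_force: [-0.1, -0.6, -0.1]
width: 1.005
grip_force: 0.0
time: 7.87
tool_pos: [0.5108, -0.4442, 0.3073]
tcp_rot: [3.125, 0.192, 0.016]
wrist_force: [1.6, -0.4, 1.0]
width: 0.995
grip_force: 0.0
yaw -86.5 shift mm [ 139.3 -555.6  125.6] turn deg [ 0.63 -0.56  3.53]
yaw 93.5 shift mm [ 139.3 -555.6  125.6] turn deg [   0.87    0.97 -176.46]
now grasp [ 0.5125 -0.4457  0.1526] yaw -82.97 z [ 0.011 -0.01  -1.   ] q [-0.75  0.33  1.7   0.    1.09  0.7 ] w 0.995 t 7.8667
```

```bash
python3 -m jog '[{"dx":4.5,"dy":-18,"dz":0,"ax":0,"ay":0,"az":0},{"dx":9.5,"dy":-37,"dz":0,"ax":0,"ay":0,"az":0},{"dx":9.5,"dy":-37,"dz":0,"ax":0,"ay":0,"az":0},{"dx":9.5,"dy":-37,"dz":0,"ax":0,"ay":0,"az":0},{"dx":9.5,"dy":-37,"dz":0,"ax":0,"ay":0,"az":0},{"dx":9.5,"dy":-37,"dz":0,"ax":0,"ay":0,"az":0},{"dx":9.5,"dy":-37,"dz":0,"ax":0,"ay":0,"az":0},{"dx":9.5,"dy":-37,"dz":0,"ax":0,"ay":0,"az":0},{"dx":9.5,"dy":-37,"dz":0,"ax":0,"ay":0,"az":0},{"dx":9.5,"dy":-37,"dz":0,"ax":0,"ay":0,"az":0},{"dx":9.5,"dy":-37,"dz":0,"ax":0,"ay":0,"az":0},{"dx":9.5,"dy":-37,"dz":0,"ax":0,"ay":0,"az":0},{"dx":9.5,"dy":-37,"dz":0,"ax":0,"ay":0,"az":0},{"dx":9.5,"dy":-37,"dz":0,"ax":0,"ay":0,"az":0},{"dx":9.5,"dy":-37,"dz":0,"ax":0,"ay":0,"az":0},{"dx":4.5,"dy":-16,"dz":0,"ax":0,"ay":0,"az":3.5},{"dx":0,"dy":0,"dz":30,"ax":0,"ay":0,"az":0},{"dx":0,"dy":0,"dz":15,"ax":0,"ay":0,"az":0},{"dx":0,"dy":0,"dz":0,"ax":0,"ay":0,"az":0},{"dx":0,"dy":0,"dz":0,"ax":0,"ay":0,"az":0}]'
python3 -m jog '[{"dx":0,"dy":0,"dz":0,"ax":0,"ay":0,"az":0},{"dx":0,"dy":0,"dz":0,"ax":0,"ay":0,"az":0},{"dx":0,"dy":0,"dz":0,"ax":0,"ay":0,"az":0}]'
python3 - <<'E'
from u import *
goto((.5825,.123,.023),-86.5)
E
```

```text
time: 9.53
tool_pos: [0.5806, 0.1235, 0.2509]
tcp_rot: [3.14, 0.097, -0.006]
wrist_force: [0.3, -1.1, 0.3]
width: 0.998
grip_force: 0.0
time: 9.78
tool_pos: [0.5825, 0.123, 0.2538]
tcp_rot: [-3.14, -0.096, -0.004]
wrist_force: [-0.8, 0.2, -0.6]
width: 0.996
grip_force: 0.0
yaw -86.5 shift mm [-0.2  0.  76.1] turn deg [-0.02 -0.15 -0.01]
yaw 93.5 shift mm [-0.2  0.  76.1] turn deg [-2.3000e-01  3.0000e-02  1.7999e+02]
now grasp [0.5829 0.1231 0.0991] yaw -86.51 z [ 0.003  0.    -1.   ] q [0.17 0.25 1.92 0.   0.97 1.68] w 0.996 t 9.7833
```

```bash
python3 -m jog '[{"dx":0,"dy":0,"dz":25,"ax":0,"ay":0,"az":0},{"dx":0,"dy":0,"dz":25,"ax":0,"ay":0,"az":0},{"dx":0,"dy":0,"dz":18,"ax":0,"ay":0,"az":0},{"dx":0,"dy":0,"dz":8,"ax":0,"ay":0,"az":0},{"dx":0,"dy":0,"dz":0,"ax":0,"ay":0,"az":0},{"dx":0,"dy":0,"dz":0,"ax":0,"ay":0,"az":0}]'
python3 -m jog '[{"dx":0,"dy":0,"dz":0,"ax":0,"ay":0,"az":0},{"dx":0,"dy":0,"dz":0,"ax":0,"ay":0,"az":0},{"dx":0,"dy":0,"dz":0,"ax":0,"ay":0,"az":0},{"dx":0,"dy":0,"dz":0,"ax":0,"ay":0,"az":0},{"dx":0,"dy":0,"dz":0,"ax":0,"ay":0,"az":0},{"dx":0,"dy":0,"dz":0,"ax":0,"ay":0,"az":0},{"dx":0,"dy":0,"dz":0,"ax":0,"ay":0,"az":0},{"dx":0,"dy":0,"dz":0,"ax":0,"ay":0,"az":0}]' 0 35
python3 -m jog '[{"dx":0,"dy":0,"dz":-10,"ax":0,"ay":0,"az":0},{"dx":0,"dy":0,"dz":-25,"ax":0,"ay":0,"az":0},{"dx":0,"dy":0,"dz":-35,"ax":0,"ay":0,"az":0},{"dx":0,"dy":0,"dz":-40,"ax":0,"ay":0,"az":0},{"dx":0,"dy":0,"dz":-20,"ax":0,"ay":0,"az":0},{"dx":0,"dy":0,"dz":0,"ax":0,"ay":0,"az":0}]'
python3 -m jog '[{"dx":-3.6,"dy":18.5,"dz":0,"ax":0,"ay":0,"az":0},{"dx":-7.2,"dy":37,"dz":0,"ax":0,"ay":0,"az":0},{"dx":-7.2,"dy":37,"dz":0,"ax":0,"ay":0,"az":0},{"dx":-7.2,"dy":37,"dz":0,"ax":0,"ay":0,"az":0},{"dx":-7.2,"dy":37,"dz":0,"ax":0,"ay":0,"az":0},{"dx":-7.2,"dy":37,"dz":0,"ax":0,"ay":0,"az":0},{"dx":-7.2,"dy":37,"dz":0,"ax":0,"ay":0,"az":0},{"dx":-7.2,"dy":37,"dz":0,"ax":0,"ay":0,"az":0},{"dx":-7.2,"dy":37,"dz":0,"ax":0,"ay":0,"az":0},{"dx":-7.2,"dy":37,"dz":0,"ax":0,"ay":0,"az":0},{"dx":-7.2,"dy":37,"dz":0,"ax":0,"ay":0,"az":0},{"dx":-7.2,"dy":37,"dz":0,"ax":0,"ay":0,"az":0},{"dx":-7.2,"dy":37,"dz":0,"ax":0,"ay":0,"az":0},{"dx":-7.2,"dy":37,"dz":0,"ax":0,"ay":0,"az":0},{"dx":-7.2,"dy":37,"dz":0,"ax":0,"ay":0,"az":0},{"dx":-4,"dy":23,"dz":0,"ax":0,"ay":0,"az":0},{"dx":0,"dy":0,"dz":0,"ax":0,"ay":0,"az":0},{"dx":0,"dy":0,"dz":0,"ax":0,"ay":0,"az":0},{"dx":0,"dy":0,"dz":0,"ax":0,"ay":0,"az":0},{"dx":0,"dy":0,"dz":0,"ax":0,"ay":0,"az":0}]'
python3 - <<'E'
from u import *
goto((.5085,-.4425,.023+.055),-86.5)
s=cam("side"); t=cam("top"); crop(s,370,100,450,200,6,"s5.png",1.5); crop(t,425,180,490,280,6,"t5.png",2.2)
cv2.imwrite("pics/c5.png",np.hstack([cv2.imread("pics/s5.png"),cv2.imread("pics/t5.png")])[:600,:800])
E
```

```text
time: 10.28
tool_pos: [0.5822, 0.1231, 0.1768]
tcp_rot: [-3.14, -0.096, -0.001]
wrist_force: [0.1, 0.3, -0.2]
width: 1.001
grip_force: 0.0
time: 10.95
tool_pos: [0.5829, 0.1234, 0.1783]
tcp_rot: [-3.14, -0.097, -0.005]
wrist_force: [-0.6, 0.0, 5.9]
width: 0.688
grip_force: 36.6
time: 11.45
tool_pos: [0.5843, 0.1236, 0.3138]
tcp_rot: [-3.138, -0.097, -0.019]
wrist_force: [1.3, -0.4, -0.9]
width: 0.685
grip_force: 38.2
time: 13.12
tool_pos: [0.508, -0.4406, 0.3053]
tcp_rot: [-3.138, -0.098, 0.002]
wrist_force: [0.4, 0.1, -1.2]
width: 0.687
grip_force: 38.4
yaw -86.5 shift mm [ 0.4  2.1 72.6] turn deg [-0.1   0.06  0.08]
yaw 93.5 shift mm [ 0.4  2.1 72.6] turn deg [-1.0000e-01 -1.5000e-01 -1.7992e+02]
now grasp [ 0.5078 -0.4403  0.1506] yaw -86.42 z [-0.001  0.002 -1.   ] q [-0.75  0.33  1.7   0.    1.11  0.76] w 0.687 t 13.1167
```

View pics/c5.png

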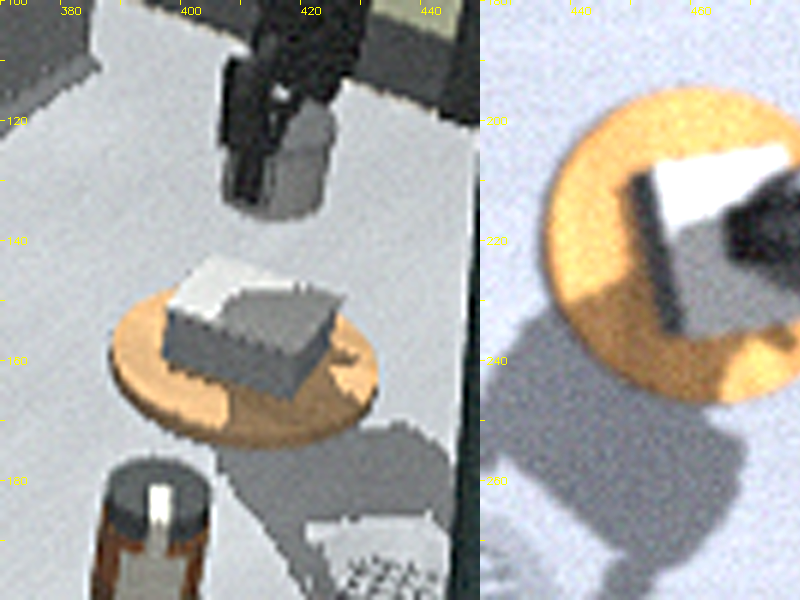

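```bash
python3 -m jog '[{"dx":0,"dy":1.5,"dz":30,"ax":0,"ay":0,"az":0},{"dx":0,"dy":0,"dz":25,"ax":0,"ay":0,"az":0},{"dx":0,"dy":0,"dz":8,"ax":0,"ay":0,"az":0},{"dx":0,"dy":0,"dz":0,"ax":0,"ay":0,"az":0},{"dx":0,"dy":0,"dz":0,"ax":0,"ay":0,"az":0},{"dx":0,"dy":0,"dz":0,"ax":0,"ay":0,"az":0},{"dx":0,"dy":0,"dz":0,"ax":0,"ay":0,"az":0}]'
python3 - <<'E'
from u import *
goto((.5085,-.4425,.078),-86.5)
E
```

```text
time: 13.8
tool_pos: [0.509, -0.444, 0.2455]
tcp_rot: [3.137, 0.097, 0.004]
wrist_force: [0.8, 0.7, -1.9]
width: 0.687
grip_force: 38.5
yaw -86.5 shift mm [-0.5 -1.5 12.8] turn deg [ 0.16 -0.15  0.04]
yaw 93.5 shift mm [-0.5 -1.5 12.8] turn deg [   0.23    0.25 -179.96]
now grasp [ 0.5095 -0.4444  0.0908] yaw -86.46 z [ 0.003 -0.003 -1.   ] q [-0.75  0.39  1.74  0.    1.    0.75] w 0.687 t 13.8
```

Now set the tin down, release, and go up and towards the salt box.

```bash
python3 -m jog '[{"dx":-0.4,"dy":-1.4,"dz":6,"ax":0,"ay":0,"az":0},{"dx":0,"dy":0,"dz":6.5,"ax":0,"ay":0,"az":0},{"dx":0,"dy":0,"dz":0,"ax":0,"ay":0,"az":0},{"dx":0,"dy":0,"dz":0,"ax":0,"ay":0,"az":0},{"dx":0,"dy":0,"dz":0,"ax":0,"ay":0,"az":0},{"dx":0,"dy":0,"dz":0,"ax":0,"ay":0,"az":0}]'
python3 -m jog '[{"dx":0,"dy":0,"dz":0,"ax":0,"ay":0,"az":0},{"dx":0,"dy":0,"dz":0,"ax":0,"ay":0,"az":0},{"dx":0,"dy":0,"dz":0,"ax":0,"ay":0,"az":0},{"dx":0,"dy":0,"dz":0,"ax":0,"ay":0,"az":0},{"dx":0,"dy":0,"dz":0,"ax":0,"ay":0,"az":0}]' 1
python3 -m jog '[{"dx":0,"dy":0,"dz":-10,"ax":0,"ay":0,"az":0},{"dx":0,"dy":0,"dz":-25,"ax":0,"ay":0,"az":0},{"dx":0,"dy":0,"dz":-30,"ax":0,"ay":0,"az":0},{"dx":0,"dy":0,"dz":-15,"ax":0,"ay":0,"az":0},{"dx":0,"dy":0,"dz":0,"ax":0,"ay":0,"az":0},{"dx":0,"dy":0,"dz":0,"ax":0,"ay":0,"az":0},{"dx":0,"dy":0,"dz":0,"ax":0,"ay":0,"az":0},{"dx":0,"dy":0,"dz":0,"ax":0,"ay":0,"az":0}]'
python3 - <<'E'
from u import *
goto((.597,-.131,.020),-98)
E
```

```text
time: 14.3
tool_pos: [0.508, -0.4424, 0.2312]
tcp_rot: [3.139, 0.097, 0.001]
wrist_force: [0.8, -0.7, 1.4]
width: 0.694
grip_force: 37.2
time: 14.72
tool_pos: [0.5075, -0.4419, 0.2304]
tcp_rot: [-3.14, -0.097, 0.001]
wrist_force: [0.3, -0.3, 0.8]
width: 0.998
grip_force: 0.0
time: 15.38
tool_pos: [0.5071, -0.4415, 0.3088]
tcp_rot: [-3.138, -0.097, 0.004]
wrist_force: [-0.0, 0.1, 0.5]
width: 1.001
grip_force: 0.0
yaw -98 shift mm [ 109.2 -304.   134.6] turn deg [-0.12  0.14 11.53]
yaw 82 shift mm [ 109.2 -304.   134.6] turn deg [  -0.21   -0.18 -168.47]
now grasp [ 0.5067 -0.4411  0.1541] yaw -86.47 z [-0.002  0.002 -1.   ] q [-0.75  0.33  1.7  -0.    1.11  0.76] w 1.001 t 15.3833
```

```bash
python3 -m jog '[{"dx":12,"dy":-34,"dz":0,"ax":0,"ay":0,"az":0},{"dx":12,"dy":-34,"dz":0,"ax":0,"ay":0,"az":0},{"dx":12,"dy":-34,"dz":0,"ax":0,"ay":0,"az":0},{"dx":12,"dy":-34,"dz":0,"ax":0,"ay":0,"az":0},{"dx":12,"dy":-34,"dz":0,"ax":0,"ay":0,"az":0},{"dx":12,"dy":-34,"dz":0,"ax":0,"ay":0,"az":0},{"dx":12,"dy":-34,"dz":0,"ax":0,"ay":0,"az":0},{"dx":12,"dy":-34,"dz":0,"ax":0,"ay":0,"az":0},{"dx":13,"dy":-32,"dz":0,"ax":0,"ay":0,"az":5.2},{"dx":0,"dy":0,"dz":30,"ax":0,"ay":0,"az":5.3},{"dx":0,"dy":0,"dz":30,"ax":0,"ay":0,"az":0},{"dx":0,"dy":0,"dz":0,"ax":0,"ay":0,"az":0},{"dx":0,"dy":0,"dz":0,"ax":0,"ay":0,"az":0},{"dx":0,"dy":0,"dz":0,"ax":0,"ay":0,"az":0},{"dx":0,"dy":0,"dz":0,"ax":0,"ay":0,"az":0}]'
python3 - <<'E'
from u import *
goto((.597,-.131,.020),-97)
E
```

```text
time: 16.63
tool_pos: [0.5985, -0.1327, 0.2523]
tcp_rot: [3.135, -0.192, 0.004]
wrist_force: [-0.3, 0.8, 0.2]
width: 1.003
grip_force: 0.0
yaw -97 shift mm [-1.9 -1.5 77.6] turn deg [ 0.02 -0.14 -0.01]
yaw 83 shift mm [-1.9 -1.5 77.6] turn deg [-2.2000e-01 -3.0000e-02  1.7999e+02]
now grasp [ 0.5988 -0.1327  0.0976] yaw -97.01 z [ 0.002 -0.001 -1.   ] q [-0.26  0.28  1.88  0.    0.98  1.43] w 1.003 t 16.6333
```

```bash
python3 -m jog '[{"dx":-1.5,"dy":-1,"dz":25,"ax":0,"ay":0,"az":0},{"dx":0,"dy":0,"dz":25,"ax":0,"ay":0,"az":0},{"dx":0,"dy":0,"dz":17,"ax":0,"ay":0,"az":0},{"dx":0,"dy":0,"dz":8,"ax":0,"ay":0,"az":0},{"dx":0,"dy":0,"dz":0,"ax":0,"ay":0,"az":0},{"dx":0,"dy":0,"dz":0,"ax":0,"ay":0,"az":0}]'
python3 -m jog '[{"dx":0,"dy":0,"dz":0,"ax":0,"ay":0,"az":0},{"dx":0,"dy":0,"dz":0,"ax":0,"ay":0,"az":0},{"dx":0,"dy":0,"dz":0,"ax":0,"ay":0,"az":0},{"dx":0,"dy":0,"dz":0,"ax":0,"ay":0,"az":0},{"dx":0,"dy":0,"dz":0,"ax":0,"ay":0,"az":0},{"dx":0,"dy":0,"dz":0,"ax":0,"ay":0,"az":0},{"dx":0,"dy":0,"dz":0,"ax":0,"ay":0,"az":0},{"dx":0,"dy":0,"dz":0,"ax":0,"ay":0,"az":0},{"dx":0,"dy":0,"dz":0,"ax":0,"ay":0,"az":0},{"dx":0,"dy":0,"dz":0,"ax":0,"ay":0,"az":0}]' 0 30
python3 -m jog '[{"dx":0,"dy":0,"dz":-10,"ax":0,"ay":0,"az":0},{"dx":0,"dy":0,"dz":-25,"ax":0,"ay":0,"az":0},{"dx":0,"dy":0,"dz":-35,"ax":0,"ay":0,"az":0},{"dx":0,"dy":0,"dz":-35,"ax":0,"ay":0,"az":0},{"dx":0,"dy":0,"dz":-25,"ax":0,"ay":0,"az":0},{"dx":0,"dy":0,"dz":-15,"ax":0,"ay":0,"az":0},{"dx":0,"dy":0,"dz":0,"ax":0,"ay":0,"az":0},{"dx":0,"dy":0,"dz":0,"ax":0,"ay":0,"az":0},{"dx":0,"dy":0,"dz":0,"ax":0,"ay":0,"az":0},{"dx":0,"dy":0,"dz":0,"ax":0,"ay":0,"az":0}]'
python3 - <<'E'
from u import *
goto((.508,-.442,.022+.104),-83)
s=cam("side"); t=cam("top"); crop(s,280,90,440,190,4,"s6.png",1.5); crop(t,340,150,500,260,4,"t6.png",2.2)
a=cv2.imread("pics/s6.png");b=cv2.imread("pics/t6.png");cv2.imwrite("pics/c6.png",np.vstack([a,b])[:600])
a=cv2.resize(a,None,fx=.7,fy=.7)
E
```

```text
time: 17.13
tool_pos: [0.597, -0.1313, 0.1768]
tcp_rot: [3.135, -0.192, 0.002]
wrist_force: [0.5, -0.2, -0.3]
width: 1.0
grip_force: 0.0
time: 17.97
tool_pos: [0.5971, -0.1309, 0.177]
tcp_rot: [3.135, -0.191, 0.003]
wrist_force: [-1.6, -0.7, 6.8]
width: 0.486
grip_force: 30.9
time: 18.8
tool_pos: [0.5954, -0.1305, 0.3183]
tcp_rot: [-3.135, 0.191, 0.006]
wrist_force: [-0.2, -0.2, -0.5]
width: 0.485
grip_force: 30.6
yaw -83 shift mm [-48.8 319.9  37.6] turn deg [ -0.06   0.23 -13.97]
yaw 97 shift mm [-48.8 319.9  37.6] turn deg [3.4000e-01 9.0000e-02 1.6603e+02]
now grasp [ 0.5948 -0.1303  0.1636] yaw -96.97 z [-0.004  0.001 -1.   ] q [-0.26  0.21  1.84  0.    1.1   1.44] w 0.485 t 18.8
```

View pics/c6.png

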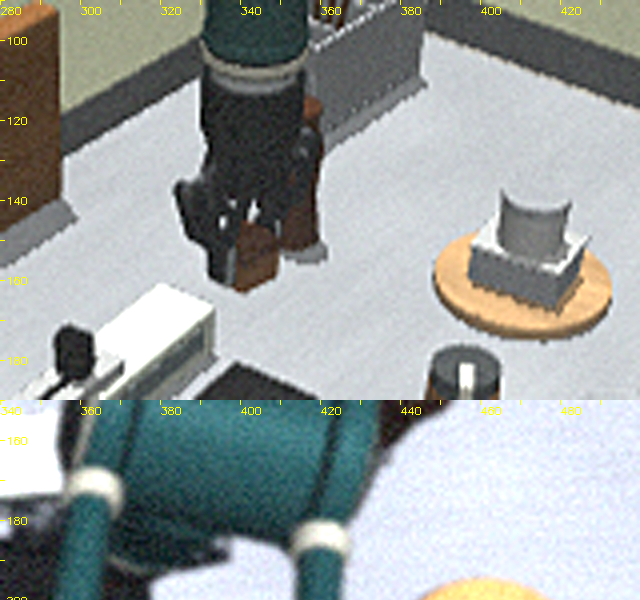

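```bash
python3 -m jog '[{"dx":-5,"dy":32,"dz":0,"ax":0,"ay":0,"az":0},{"dx":-5.5,"dy":36,"dz":0,"ax":0,"ay":0,"az":0},{"dx":-5.5,"dy":36,"dz":0,"ax":0,"ay":0,"az":0},{"dx":-5.5,"dy":36,"dz":0,"ax":0,"ay":0,"az":0},{"dx":-5.5,"dy":36,"dz":0,"ax":0,"ay":0,"az":0},{"dx":-5.5,"dy":36,"dz":0,"ax":0,"ay":0,"az":0},{"dx":-5.5,"dy":36,"dz":0,"ax":0,"ay":0,"az":0},{"dx":-5.5,"dy":36,"dz":0,"ax":0,"ay":0,"az":0},{"dx":-6,"dy":36,"dz":0,"ax":0,"ay":0,"az":-5},{"dx":0,"dy":0,"dz":0,"ax":0,"ay":0,"az":-5},{"dx":0,"dy":0,"dz":15,"ax":0,"ay":0,"az":-4},{"dx":0,"dy":0,"dz":10,"ax":0,"ay":0,"az":0},{"dx":0,"dy":0,"dz":0,"ax":0,"ay":0,"az":0},{"dx":0,"dy":0,"dz":0,"ax":0,"ay":0,"az":0},{"dx":0,"dy":0,"dz":0,"ax":0,"ay":0,"az":0},{"dx":0,"dy":0,"dz":0,"ax":0,"ay":0,"az":0},{"dx":0,"dy":0,"dz":0,"ax":0,"ay":0,"az":0}]'
python3 - <<'E'
from u import *
goto((.508,-.442,.0225+.104),-83)
E
```

```text
time: 20.32
tool_pos: [0.5089, -0.4421, 0.2965]
tcp_rot: [3.135, 0.193, 0.001]
wrist_force: [0.4, -0.3, -0.2]
width: 0.484
grip_force: 30.8
yaw -83 shift mm [-0.9 -0.3 15.3] turn deg [ 0.06 -0.05  0.04]
yaw 97 shift mm [-0.9 -0.3 15.3] turn deg [ 7.0000e-02  9.0000e-02 -1.7996e+02]
now grasp [ 0.5091 -0.4423  0.1418] yaw -82.96 z [ 0.001 -0.001 -1.   ] q [-0.75  0.34  1.71 -0.    1.09  0.7 ] w 0.484 t 20.3167
```

```bash
python3 -m jog '[{"dx":-0.7,"dy":0,"dz":7,"ax":0,"ay":0,"az":0},{"dx":0,"dy":0,"dz":5,"ax":0,"ay":0,"az":0},{"dx":0,"dy":0,"dz":2.5,"ax":0,"ay":0,"az":0},{"dx":0,"dy":0,"dz":0,"ax":0,"ay":0,"az":0},{"dx":0,"dy":0,"dz":0,"ax":0,"ay":0,"az":0},{"dx":0,"dy":0,"dz":0,"ax":0,"ay":0,"az":0}]'
python3 -m jog '[{"dx":0,"dy":0,"dz":0,"ax":0,"ay":0,"az":0},{"dx":0,"dy":0,"dz":0,"ax":0,"ay":0,"az":0},{"dx":0,"dy":0,"dz":0,"ax":0,"ay":0,"az":0},{"dx":0,"dy":0,"dz":0,"ax":0,"ay":0,"az":0},{"dx":0,"dy":0,"dz":0,"ax":0,"ay":0,"az":0},{"dx":0,"dy":0,"dz":0,"ax":0,"ay":0,"az":0}]' 1
python3 -m jog '[{"dx":0,"dy":0,"dz":-10,"ax":0,"ay":0,"az":0},{"dx":0,"dy":0,"dz":-25,"ax":0,"ay":0,"az":0},{"dx":0,"dy":0,"dz":-25,"ax":0,"ay":0,"az":0},{"dx":8,"dy":-35,"dz":0,"ax":0,"ay":0,"az":0},{"dx":8,"dy":-35,"dz":0,"ax":0,"ay":0,"az":0},{"dx":8,"dy":-35,"dz":0,"ax":0,"ay":0,"az":0},{"dx":8,"dy":-35,"dz":0,"ax":0,"ay":0,"az":0},{"dx":8,"dy":-35,"dz":0,"ax":0,"ay":0,"az":0},{"dx":8,"dy":-35,"dz":0,"ax":0,"ay":0,"az":0},{"dx":8,"dy":-35,"dz":0,"ax":0,"ay":0,"az":0},{"dx":8,"dy":-35,"dz":0,"ax":0,"ay":0,"az":0},{"dx":8,"dy":-35,"dz":0,"ax":0,"ay":0,"az":0},{"dx":8,"dy":-35,"dz":0,"ax":0,"ay":0,"az":0},{"dx":0,"dy":0,"dz":0,"ax":0,"ay":0,"az":0},{"dx":0,"dy":0,"dz":0,"ax":0,"ay":0,"az":0},{"dx":0,"dy":0,"dz":0,"ax":0,"ay":0,"az":0}]'
python3 - <<'E'
from u import *
goto((.42,-.0645,.035),-83)
s=cam("side"); t=cam("top"); crop(s,290,130,440,300,4,"s7.png",1.5); crop(t,225,180,500,280,3,"t7.png",2.2)
a=cv2.imread("pics/s7.png");b=cv2.imread("pics/t7.png")
o=np.zeros((a.shape[0]+b.shape[0],825,3),np.uint8);o[:a.shape[0],:a.shape[1]]=a;o[a.shape[0]:]=b; cv2.imwrite("pics/c7.png",cv2.resize(o,None,fx=.61,fy=.61)); print(o.shape)
E
```

```text
time: 20.82
tool_pos: [0.5077, -0.4423, 0.2811]
tcp_rot: [-3.135, -0.192, 0.0]
wrist_force: [-1.1, -0.1, 1.6]
width: 0.485
grip_force: 31.0
time: 21.32
tool_pos: [0.5077, -0.4425, 0.2812]
tcp_rot: [3.136, 0.192, -0.0]
wrist_force: [-0.4, 0.2, 0.0]
width: 1.001
grip_force: 0.0
time: 22.65
tool_pos: [0.5445, -0.0852, 0.3419]
tcp_rot: [3.135, 0.194, 0.001]
wrist_force: [-0.4, -0.6, -0.6]
width: 0.999
grip_force: 0.0
yaw -83 shift mm [-121.1  -36.1  152.1] turn deg [ 0.05 -0.05  0.09]
yaw 97 shift mm [-121.1  -36.1  152.1] turn deg [ 8.0000e-02  8.0000e-02 -1.7991e+02]
now grasp [ 0.5446 -0.0854  0.1872] yaw -82.91 z [ 0.001 -0.001 -1.   ] q [-0.2   0.08  1.94 -0.    1.12  1.25] w 0.999 t 22.65
(980, 825, 3)
```

View pics/c7.png

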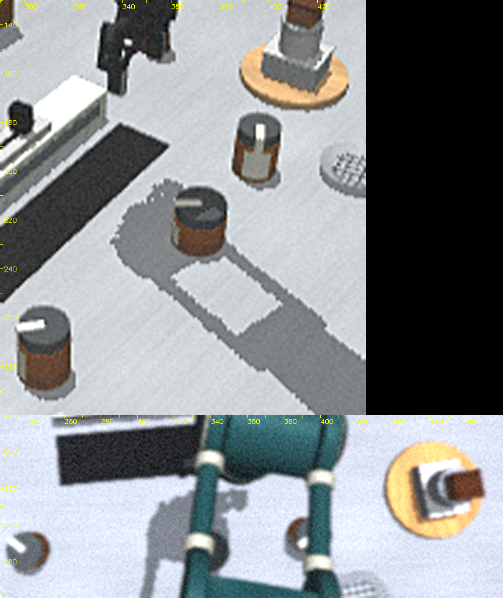

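```bash
python3 -m jog '[{"dx":-30,"dy":-9,"dz":0,"ax":0,"ay":0,"az":0},{"dx":-30,"dy":-9,"dz":0,"ax":0,"ay":0,"az":0},{"dx":-30,"dy":-9,"dz":0,"ax":0,"ay":0,"az":0},{"dx":-31,"dy":-9,"dz":0,"ax":0,"ay":0,"az":0},{"dx":0,"dy":0,"dz":20,"ax":0,"ay":0,"az":-5},{"dx":0,"dy":0,"dz":20,"ax":0,"ay":0,"az":-5},{"dx":0,"dy":0,"dz":20,"ax":0,"ay":0,"az":-5},{"dx":0,"dy":0,"dz":10,"ax":0,"ay":0,"az":-5},{"dx":0,"dy":0,"dz":0,"ax":0,"ay":0,"az":-5},{"dx":0,"dy":0,"dz":0,"ax":0,"ay":0,"az":-5},{"dx":0,"dy":0,"dz":0,"ax":0,"ay":0,"az":-0.4},{"dx":0,"dy":0,"dz":0,"ax":0,"ay":0,"az":0},{"dx":0,"dy":0,"dz":0,"ax":0,"ay":0,"az":0},{"dx":0,"dy":0,"dz":0,"ax":0,"ay":0,"az":0},{"dx":0,"dy":0,"dz":0,"ax":0,"ay":0,"az":0}]'
python3 - <<'E'
from u import *
goto((.42,-.0645,.028),-52.5)
E
```

```text
time: 24.0
tool_pos: [0.4199, -0.0646, 0.2714]
tcp_rot: [2.976, 1.006, 0.001]
wrist_force: [-0.2, 0.4, 0.0]
width: 1.003
grip_force: 0.0
yaw -52.5 shift mm [ 0.1 -0.  88.7] turn deg [ 0.02 -0.02 -0.15]
yaw 127.5 shift mm [ 0.1 -0.  88.7] turn deg [-3.0000e-02 -3.0000e-02  1.7985e+02]
now grasp [ 0.42   -0.0646  0.1167] yaw -52.65 z [ 0. -0. -1.] q [-0.21 -0.09  2.25  0.    0.98  0.71] w 1.003 t 24.0
```

```bash
python3 -m jog '[{"dx":0,"dy":0,"dz":25,"ax":0,"ay":0,"az":0},{"dx":0,"dy":0,"dz":30,"ax":0,"ay":0,"az":0},{"dx":0,"dy":0,"dz":25,"ax":0,"ay":0,"az":0},{"dx":0,"dy":0,"dz":8,"ax":0,"ay":0,"az":0},{"dx":0,"dy":0,"dz":0,"ax":0,"ay":0,"az":0},{"dx":0,"dy":0,"dz":0,"ax":0,"ay":0,"az":0}]'
python3 -m jog '[{"dx":0,"dy":0,"dz":0,"ax":0,"ay":0,"az":0},{"dx":0,"dy":0,"dz":0,"ax":0,"ay":0,"az":0},{"dx":0,"dy":0,"dz":0,"ax":0,"ay":0,"az":0},{"dx":0,"dy":0,"dz":0,"ax":0,"ay":0,"az":0},{"dx":0,"dy":0,"dz":0,"ax":0,"ay":0,"az":0},{"dx":0,"dy":0,"dz":0,"ax":0,"ay":0,"az":0},{"dx":0,"dy":0,"dz":0,"ax":0,"ay":0,"az":0},{"dx":0,"dy":0,"dz":0,"ax":0,"ay":0,"az":0}]' 0 50
python3 -m jog '[{"dx":0,"dy":0,"dz":-10,"ax":0,"ay":0,"az":0},{"dx":0,"dy":0,"dz":-20,"ax":0,"ay":0,"az":0},{"dx":0,"dy":0,"dz":-20,"ax":0,"ay":0,"az":0},{"dx":15,"dy":5.3,"dz":0,"ax":0,"ay":0,"az":0},{"dx":30,"dy":10.5,"dz":0,"ax":0,"ay":0,"az":0},{"dx":30,"dy":10.5,"dz":0,"ax":0,"ay":0,"az":0},{"dx":30,"dy":10.5,"dz":0,"ax":0,"ay":0,"az":0},{"dx":30,"dy":10.5,"dz":0,"ax":0,"ay":0,"az":0},{"dx":28,"dy":10.5,"dz":0,"ax":0,"ay":0,"az":0},{"dx":0,"dy":0,"dz":0,"ax":0,"ay":0,"az":5},{"dx":0,"dy":0,"dz":0,"ax":0,"ay":0,"az":6},{"dx":0,"dy":0,"dz":0,"ax":0,"ay":0,"az":6},{"dx":0,"dy":0,"dz":0,"ax":0,"ay":0,"az":6},{"dx":0,"dy":0,"dz":0,"ax":0,"ay":0,"az":6},{"dx":0,"dy":0,"dz":0,"ax":0,"ay":0,"az":4.8},{"dx":0,"dy":0,"dz":0,"ax":0,"ay":0,"az":0},{"dx":0,"dy":0,"dz":0,"ax":0,"ay":0,"az":0},{"dx":0,"dy":0,"dz":0,"ax":0,"ay":0,"az":0},{"dx":0,"dy":0,"dz":0,"ax":0,"ay":0,"az":0}]'
python3 - <<'E'
from u import *
goto((.5845,-.011,.0285),-86.4)
E
```

```text
time: 24.5
tool_pos: [0.42, -0.0644, 0.1834]
tcp_rot: [-2.975, -1.008, 0.001]
wrist_force: [1.0, -1.0, 0.4]
width: 0.995
grip_force: 0.0
time: 25.17
tool_pos: [0.4212, -0.0647, 0.1853]
tcp_rot: [2.974, 1.007, 0.006]
wrist_force: [-0.8, -0.7, 6.2]
width: 0.758
grip_force: 55.5
time: 26.75
tool_pos: [0.5843, -0.0112, 0.2334]
tcp_rot: [3.14, 0.102, 0.0]
wrist_force: [0.0, 0.7, -2.8]
width: 0.756
grip_force: 56.6
yaw -86.4 shift mm [ 0.2 -0.2 50.2] turn deg [ 0.   -0.01  0.11]
yaw 93.6 shift mm [ 0.2 -0.2 50.2] turn deg [ 1.0000e-02  0.0000e+00 -1.7989e+02]
now grasp [ 0.5843 -0.0112  0.0787] yaw -86.29 z [ 0.  0. -1.] q [-0.06  0.26  1.95  0.    0.93  1.44] w 0.756 t 26.75
```

```bash
python3 -m jog '[{"dx":0,"dy":0,"dz":20,"ax":0,"ay":0,"az":0},{"dx":0,"dy":0,"dz":20,"ax":0,"ay":0,"az":0},{"dx":0,"dy":0,"dz":7.5,"ax":0,"ay":0,"az":0},{"dx":0,"dy":0,"dz":0,"ax":0,"ay":0,"az":0},{"dx":0,"dy":0,"dz":0,"ax":0,"ay":0,"az":0},{"dx":0,"dy":0,"dz":0,"ax":0,"ay":0,"az":0}]'
python3 -m jog '[{"dx":0,"dy":0,"dz":0,"ax":0,"ay":0,"az":0},{"dx":0,"dy":0,"dz":0,"ax":0,"ay":0,"az":0},{"dx":0,"dy":0,"dz":0,"ax":0,"ay":0,"az":0},{"dx":0,"dy":0,"dz":0,"ax":0,"ay":0,"az":0},{"dx":0,"dy":0,"dz":0,"ax":0,"ay":0,"az":0}]' 1
python3 -m jog '[{"dx":0,"dy":0,"dz":-10,"ax":0,"ay":0,"az":0},{"dx":0,"dy":0,"dz":-25,"ax":0,"ay":0,"az":0},{"dx":0,"dy":0,"dz":-35,"ax":0,"ay":0,"az":0},{"dx":0,"dy":0,"dz":-35,"ax":0,"ay":0,"az":0},{"dx":0,"dy":0,"dz":0,"ax":0,"ay":0,"az":0},{"dx":0,"dy":0,"dz":0,"ax":0,"ay":0,"az":0},{"dx":0,"dy":0,"dz":0,"ax":0,"ay":0,"az":0}]'
python3 - <<'E'
from u import *
goto((.4398,-.2248,.037),35)
s=cam("side"); crop(s,260,150,420,290,5,"s8.png",1.5)
E
```

```text
time: 27.25
tool_pos: [0.5844, -0.0112, 0.1858]
tcp_rot: [-3.14, -0.1, -0.0]
wrist_force: [0.3, 0.1, -3.0]
width: 0.756
grip_force: 57.9
time: 27.67
tool_pos: [0.5846, -0.0112, 0.1861]
tcp_rot: [3.14, 0.099, 0.001]
wrist_force: [-0.0, -0.7, -0.2]
width: 1.001
grip_force: 0.0
time: 28.25
tool_pos: [0.5842, -0.0112, 0.2913]
tcp_rot: [3.14, 0.1, 0.001]
wrist_force: [0.0, 0.6, -0.2]
width: 1.0
grip_force: 0.0
yaw 35 shift mm [-157.8  204.    99.5] turn deg [ 5.0000e-02 -2.0000e-02 -1.2137e+02]
yaw 215 shift mm [-157.8  204.    99.5] turn deg [-2.000e-02 -5.000e-02  5.863e+01]
now grasp [ 0.5844 -0.0112  0.1366] yaw -86.37 z [ 0.001 -0.    -1.   ] q [-0.06  0.19  1.91  0.    1.04  1.45] w 1.0 t 28.25
```

View pics/s8.png

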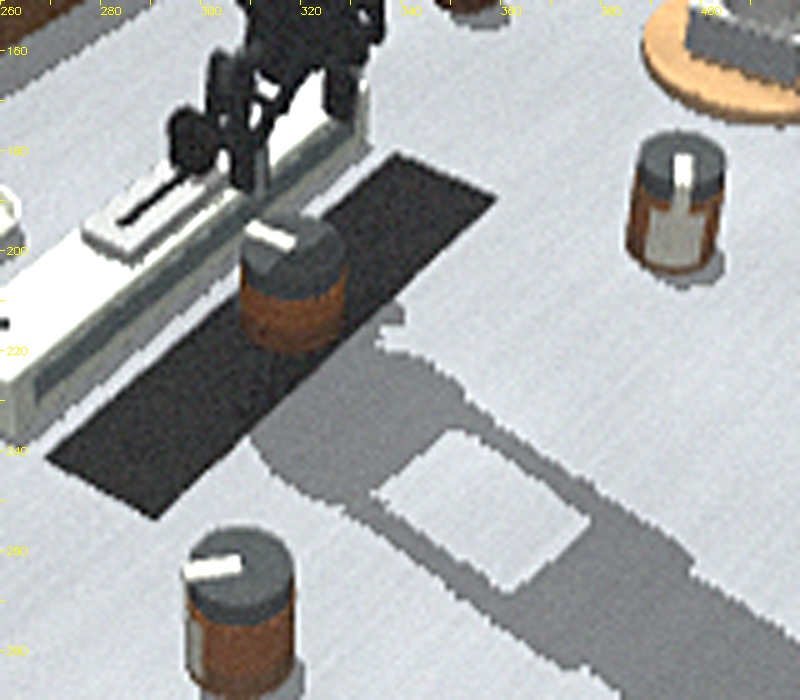

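```bash
python3 -m jog '[{"dx":-19.7,"dy":25.5,"dz":0,"ax":0,"ay":0,"az":0},{"dx":-19.7,"dy":25.5,"dz":0,"ax":0,"ay":0,"az":0},{"dx":-19.7,"dy":25.5,"dz":0,"ax":0,"ay":0,"az":0},{"dx":-19.7,"dy":25.5,"dz":0,"ax":0,"ay":0,"az":0},{"dx":-19.7,"dy":25.5,"dz":0,"ax":0,"ay":0,"az":0},{"dx":-19.7,"dy":25.5,"dz":0,"ax":0,"ay":0,"az":0},{"dx":-19.7,"dy":25.5,"dz":0,"ax":0,"ay":0,"az":0},{"dx":-20,"dy":25.5,"dz":0,"ax":0,"ay":0,"az":0}]'
python3 -m jog '[{"dx":0,"dy":0,"dz":0,"ax":0,"ay":0,"az":-7},{"dx":0,"dy":0,"dz":0,"ax":0,"ay":0,"az":-7},{"dx":0,"dy":0,"dz":0,"ax":0,"ay":0,"az":-7},{"dx":0,"dy":0,"dz":0,"ax":0,"ay":0,"az":-7},{"dx":0,"dy":0,"dz":0,"ax":0,"ay":0,"az":-7},{"dx":0,"dy":0,"dz":0,"ax":0,"ay":0,"az":-7},{"dx":0,"dy":0,"dz":0,"ax":0,"ay":0,"az":-7},{"dx":0,"dy":0,"dz":0,"ax":0,"ay":0,"az":-7},{"dx":0,"dy":0,"dz":0,"ax":0,"ay":0,"az":-7},{"dx":0,"dy":0,"dz":0,"ax":0,"ay":0,"az":-7},{"dx":0,"dy":0,"dz":0,"ax":0,"ay":0,"az":-7},{"dx":0,"dy":0,"dz":0,"ax":0,"ay":0,"az":-7},{"dx":0,"dy":0,"dz":0,"ax":0,"ay":0,"az":-7},{"dx":0,"dy":0,"dz":0,"ax":0,"ay":0,"az":-7},{"dx":0,"dy":0,"dz":0,"ax":0,"ay":0,"az":-7},{"dx":0,"dy":0,"dz":0,"ax":0,"ay":0,"az":-7},{"dx":0,"dy":0,"dz":0,"ax":0,"ay":0,"az":-7},{"dx":0,"dy":0,"dz":0,"ax":0,"ay":0,"az":-2.4},{"dx":0,"dy":0,"dz":0,"ax":0,"ay":0,"az":0},{"dx":0,"dy":0,"dz":0,"ax":0,"ay":0,"az":0}]'
cat > w.py <<'E'
# strip direction of each jar: white blob on the cap, PCA of its back-projected pixels
from u import *
for n,boxes in(("top",eval(__import__("sys").argv[1])),("side",eval(__import__("sys").argv[2]))):
    c=cam(n); g=c["img"].astype(float); lum=g.mean(2)
    for (u,v,h,r) in boxes:
        W=lum[v-r:v+r+1,u-r:u+r+1]; m=W>(W.min()+.6*(W.max()-W.min()))
        lab,L,st,ce=cv2.connectedComponentsWithStats(m.astype(np.uint8))[0:4]
        best=1+np.argmax(st[1:,4]); yy,xx=np.nonzero(L==best); w=W[yy,xx]-W.min()
        P=np.array([px2w(c,x+u-r,y+v-r,h)[:2] for x,y in zip(xx,yy)]); mu=np.average(P,0,w); ev,V=np.linalg.eigh(np.cov(P.T,aweights=w)); d=V[:,1]
        print(n,(u,v),"n",len(w),"mid",mu.round(4),"axis",np.degrees(np.arctan2(d[1],d[0])).round(1)%180,"sd mm",(1e3*np.sqrt(ev)).round(1))
E
python3 w.py '[]' '[(313,197,.06,6),(302,263,.074,6)]'
python3 - <<'E'
from u import *
goto((.4398,-.2248,.035),35)
E
```

```text
time: 28.97
tool_pos: [0.4378, -0.2253, 0.2887]
tcp_rot: [-3.138, -0.1, 0.005]
wrist_force: [1.2, -0.6, 0.0]
width: 0.998
grip_force: 0.0
time: 30.63
tool_pos: [0.4391, -0.2244, 0.2891]
tcp_rot: [-1.451, -2.783, -0.0]
wrist_force: [-0.6, -0.2, 0.2]
width: 1.0
grip_force: 0.0
side (313, 197) n 26 mid [ 0.6046 -0.0127] axis 4.900000000000006 sd mm [ 3.3 10. ]
side (302, 263) n 49 mid [0.4478 0.2274] axis 13.300000000000011 sd mm [ 6.6 10.3]
yaw 35 shift mm [ -0.7   0.3 100. ] turn deg [-0.05 -0.1  -0.04]
yaw 215 shift mm [ -0.7   0.3 100. ] turn deg [-1.6000e-01  7.0000e-02  1.7996e+02]
now grasp [ 0.4391 -0.2244  0.135 ] yaw 34.96 z [-0.002  0.001 -1.   ] q [-0.52  0.02  2.1   0.    1.02 -1.13] w 0.998 t 30.7333
```

```bash
python3 -m jog '[{"dx":-0.5,"dy":0,"dz":30,"ax":0,"ay":0,"az":0},{"dx":0,"dy":0,"dz":30,"ax":0,"ay":0,"az":0},{"dx":0,"dy":0,"dz":25,"ax":0,"ay":0,"az":0},{"dx":0,"dy":0,"dz":14,"ax":0,"ay":0,"az":0},{"dx":0,"dy":0,"dz":0,"ax":0,"ay":0,"az":0},{"dx":0,"dy":0,"dz":0,"ax":0,"ay":0,"az":0}]'
python3 -m jog '[{"dx":0,"dy":0,"dz":0,"ax":0,"ay":0,"az":0},{"dx":0,"dy":0,"dz":0,"ax":0,"ay":0,"az":0},{"dx":0,"dy":0,"dz":0,"ax":0,"ay":0,"az":0},{"dx":0,"dy":0,"dz":0,"ax":0,"ay":0,"az":0},{"dx":0,"dy":0,"dz":0,"ax":0,"ay":0,"az":0},{"dx":0,"dy":0,"dz":0,"ax":0,"ay":0,"az":0},{"dx":0,"dy":0,"dz":0,"ax":0,"ay":0,"az":0},{"dx":0,"dy":0,"dz":0,"ax":0,"ay":0,"az":0}]' 0 50
python3 -m jog '[{"dx":0,"dy":0,"dz":-10,"ax":0,"ay":0,"az":0},{"dx":0,"dy":0,"dz":-20,"ax":0,"ay":0,"az":0},{"dx":0,"dy":0,"dz":-20,"ax":0,"ay":0,"az":0},{"dx":-1,"dy":14.6,"dz":0,"ax":0,"ay":0,"az":0},{"dx":-2,"dy":30,"dz":0,"ax":0,"ay":0,"az":0},{"dx":-2,"dy":30,"dz":0,"ax":0,"ay":0,"az":0},{"dx":-2,"dy":30,"dz":0,"ax":0,"ay":0,"az":0},{"dx":-2,"dy":30,"dz":0,"ax":0,"ay":0,"az":0},{"dx":-1,"dy":30,"dz":0,"ax":0,"ay":0,"az":0},{"dx":0,"dy":14,"dz":0,"ax":0,"ay":0,"az":0},{"dx":0,"dy":0,"dz":0,"ax":0,"ay":0,"az":0}]'
python3 -m jog '[{"dx":0,"dy":0,"dz":0,"ax":0,"ay":0,"az":5},{"dx":0,"dy":0,"dz":0,"ax":0,"ay":0,"az":7},{"dx":0,"dy":0,"dz":0,"ax":0,"ay":0,"az":7},{"dx":0,"dy":0,"dz":0,"ax":0,"ay":0,"az":7},{"dx":0,"dy":0,"dz":0,"ax":0,"ay":0,"az":7},{"dx":0,"dy":0,"dz":0,"ax":0,"ay":0,"az":7},{"dx":0,"dy":0,"dz":0,"ax":0,"ay":0,"az":7},{"dx":0,"dy":0,"dz":0,"ax":0,"ay":0,"az":7},{"dx":0,"dy":0,"dz":0,"ax":0,"ay":0,"az":7},{"dx":0,"dy":0,"dz":0,"ax":0,"ay":0,"az":7},{"dx":0,"dy":0,"dz":0,"ax":0,"ay":0,"az":7},{"dx":0,"dy":0,"dz":0,"ax":0,"ay":0,"az":7},{"dx":0,"dy":0,"dz":0,"ax":0,"ay":0,"az":7},{"dx":0,"dy":0,"dz":0,"ax":0,"ay":0,"az":7},{"dx":0,"dy":0,"dz":0,"ax":0,"ay":0,"az":7},{"dx":0,"dy":0,"dz":0,"ax":0,"ay":0,"az":7},{"dx":0,"dy":0,"dz":0,"ax":0,"ay":0,"az":6},{"dx":0,"dy":0,"dz":0,"ax":0,"ay":0,"az":5.4},{"dx":0,"dy":0,"dz":0,"ax":0,"ay":0,"az":0},{"dx":0,"dy":0,"dz":0,"ax":0,"ay":0,"az":0}]'
python3 - <<'E'
from u import *
goto((.592,-.1308,.035),-86.4)
E
```

```text
time: 31.23
tool_pos: [0.4395, -0.2249, 0.1908]
tcp_rot: [-1.449, -2.784, -0.0]
wrist_force: [0.7, 0.3, 1.1]
width: 0.998
grip_force: 0.0
time: 31.9
tool_pos: [0.4411, -0.2258, 0.1936]
tcp_rot: [1.448, 2.784, -0.0]
wrist_force: [0.4, -0.5, 6.5]
width: 0.671
grip_force: 54.2
time: 32.82
tool_pos: [0.594, -0.1291, 0.242]
tcp_rot: [1.446, 2.788, 0.001]
wrist_force: [-0.9, -0.5, -3.6]
width: 0.665
grip_force: 54.7
time: 34.48
tool_pos: [0.5908, -0.1313, 0.2414]
tcp_rot: [-3.14, -0.103, 0.003]
wrist_force: [-0.9, -0.4, -3.7]
width: 0.664
grip_force: 54.4
yaw -86.4 shift mm [ 1.3 -0.4 51.7] turn deg [-0.01  0.1   0.15]
yaw 93.6 shift mm [ 1.3 -0.4 51.7] turn deg [-1.6000e-01 -2.0000e-02 -1.7985e+02]
now grasp [ 0.5906 -0.1313  0.0867] yaw -86.25 z [-0.002  0.    -1.   ] q [-0.26  0.28  1.9  -0.    0.96  1.25] w 0.664 t 34.4833
```

```bash
python3 -m jog '[{"dx":1,"dy":0,"dz":20,"ax":0,"ay":0,"az":0},{"dx":0,"dy":0,"dz":20,"ax":0,"ay":0,"az":0},{"dx":0,"dy":0,"dz":7,"ax":0,"ay":0,"az":0},{"dx":0,"dy":0,"dz":0,"ax":0,"ay":0,"az":0},{"dx":0,"dy":0,"dz":0,"ax":0,"ay":0,"az":0},{"dx":0,"dy":0,"dz":0,"ax":0,"ay":0,"az":0}]'
python3 -m jog '[{"dx":0,"dy":0,"dz":0,"ax":0,"ay":0,"az":0},{"dx":0,"dy":0,"dz":0,"ax":0,"ay":0,"az":0},{"dx":0,"dy":0,"dz":0,"ax":0,"ay":0,"az":0},{"dx":0,"dy":0,"dz":0,"ax":0,"ay":0,"az":0},{"dx":0,"dy":0,"dz":0,"ax":0,"ay":0,"az":0}]' 1
python3 -m jog '[{"dx":0,"dy":0,"dz":-10,"ax":0,"ay":0,"az":0},{"dx":0,"dy":0,"dz":-25,"ax":0,"ay":0,"az":0},{"dx":0,"dy":0,"dz":-35,"ax":0,"ay":0,"az":0},{"dx":0,"dy":0,"dz":-35,"ax":0,"ay":0,"az":0},{"dx":0,"dy":0,"dz":0,"ax":0,"ay":0,"az":0},{"dx":0,"dy":0,"dz":0,"ax":0,"ay":0,"az":0},{"dx":0,"dy":0,"dz":0,"ax":0,"ay":0,"az":0}]'
python3 - <<'E'
from u import *
goto((.4296,.215,.036),-36.5)
s=cam("side"); t=cam("top"); crop(s,240,140,400,300,4,"s9.png",1.5)
crop(t,225,230,300,275,6,"t9.png",2.2)
a=cv2.imread("pics/s9.png");b=cv2.imread("pics/t9.png"); o=np.zeros((640,1090,3),np.uint8); o[:,:640]=a; o[:270,640:]=b; cv2.imwrite("pics/c9.png",cv2.resize(o,(800,470)))
E
```

```text
time: 34.98
tool_pos: [0.5928, -0.131, 0.1949]
tcp_rot: [3.14, 0.101, -0.0]
wrist_force: [-0.0, -0.4, -2.9]
width: 0.666
grip_force: 55.7
time: 35.4
tool_pos: [0.5932, -0.1309, 0.1952]
tcp_rot: [3.14, 0.1, 0.001]
wrist_force: [0.6, 0.4, -0.4]
width: 0.996
grip_force: 0.0
time: 35.98
tool_pos: [0.5929, -0.1308, 0.3003]
tcp_rot: [3.14, 0.1, 0.001]
wrist_force: [0.3, -0.4, -1.5]
width: 1.004
grip_force: 0.0
yaw -36.5 shift mm [-141.1 -355.4  109.4] turn deg [ 4.000e-02 -4.000e-02 -4.987e+01]
yaw 143.5 shift mm [-141.1 -355.4  109.4] turn deg [-4.0000e-02 -4.0000e-02  1.3013e+02]
now grasp [ 0.593  -0.1308  0.1456] yaw -86.37 z [ 0.001 -0.    -1.   ] q [-0.26  0.22  1.86 -0.    1.06  1.25] w 1.004 t 35.9833
```

View pics/c9.png

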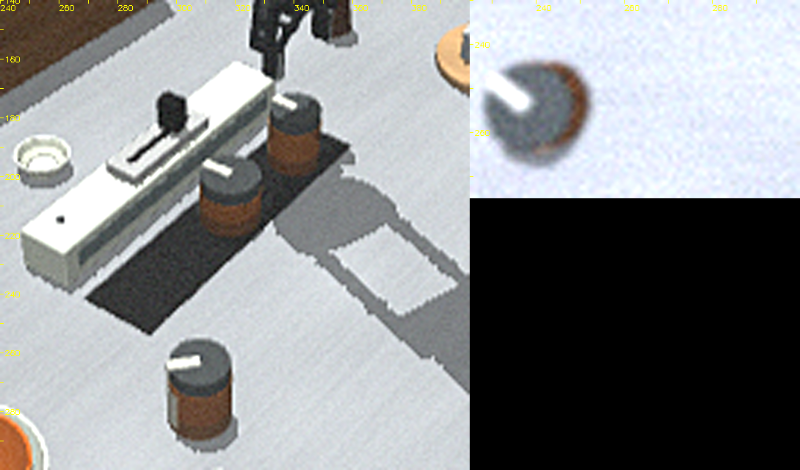

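```bash
python3 -m jog '[{"dx":-12.8,"dy":-32.3,"dz":0,"ax":0,"ay":0,"az":0},{"dx":-12.8,"dy":-32.3,"dz":0,"ax":0,"ay":0,"az":0},{"dx":-12.8,"dy":-32.3,"dz":0,"ax":0,"ay":0,"az":0},{"dx":-12.8,"dy":-32.3,"dz":0,"ax":0,"ay":0,"az":0},{"dx":-12.8,"dy":-32.3,"dz":0,"ax":0,"ay":0,"az":0},{"dx":-12.8,"dy":-32.3,"dz":0,"ax":0,"ay":0,"az":0},{"dx":-12.8,"dy":-32.3,"dz":0,"ax":0,"ay":0,"az":0},{"dx":-12.8,"dy":-32.3,"dz":0,"ax":0,"ay":0,"az":0},{"dx":-12.8,"dy":-32.3,"dz":0,"ax":0,"ay":0,"az":0},{"dx":-12.8,"dy":-32.3,"dz":0,"ax":0,"ay":0,"az":0},{"dx":-13.1,"dy":-32.4,"dz":0,"ax":0,"ay":0,"az":0},{"dx":0,"dy":0,"dz":0,"ax":0,"ay":0,"az":0}]'
python3 -m jog '[{"dx":0,"dy":0,"dz":0,"ax":0,"ay":0,"az":-7},{"dx":0,"dy":0,"dz":0,"ax":0,"ay":0,"az":-7},{"dx":0,"dy":0,"dz":0,"ax":0,"ay":0,"az":-7},{"dx":0,"dy":0,"dz":0,"ax":0,"ay":0,"az":-7},{"dx":0,"dy":0,"dz":0,"ax":0,"ay":0,"az":-7},{"dx":0,"dy":0,"dz":0,"ax":0,"ay":0,"az":-7},{"dx":0,"dy":0,"dz":0,"ax":0,"ay":0,"az":-7},{"dx":0,"dy":0,"dz":0,"ax":0,"ay":0,"az":-0.9},{"dx":0,"dy":0,"dz":0,"ax":0,"ay":0,"az":0},{"dx":0,"dy":0,"dz":0,"ax":0,"ay":0,"az":0},{"dx":0,"dy":0,"dz":0,"ax":0,"ay":0,"az":0}]'
python3 - <<'E'
from u import *
goto((.4296,.215,.036),-36.5)
# jar still there? dark cap centroid in top view
for n,(u,v),h in(("side",(308,262),.074),):
    c=cam(n); W=c["img"][v-22:v+23,u-22:u+23].astype(int); m=((W.max(2)-W.min(2)<25)&(W.mean(2)<75)).astype(np.uint8)
    L=cv2.connectedComponentsWithStats(m); b=1+np.argmax(L[2][1:,4]); print(n,L[2][b],L[3][b]+[u-22,v-22])
E
```

```text
time: 37.08
tool_pos: [0.4266, 0.2185, 0.2979]
tcp_rot: [-3.139, -0.106, 0.007]
wrist_force: [0.6, -0.3, -0.1]
width: 0.999
grip_force: 0.0
time: 38.0
tool_pos: [0.4296, 0.2147, 0.2992]
tcp_rot: [-2.807, -1.412, 0.002]
wrist_force: [-0.4, 0.1, 0.2]
width: 1.001
grip_force: 0.0
yaw -36.5 shift mm [ 3.000e-01 -1.000e-01  1.085e+02] turn deg [-0.03  0.05 -0.1 ]
yaw 143.5 shift mm [ 3.000e-01 -1.000e-01  1.085e+02] turn deg [8.000e-02 4.000e-02 1.799e+02]
now grasp [0.4294 0.2147 0.1445] yaw -36.6 z [-0.001 -0.    -1.   ] q [ 0.41 -0.01  2.12 -0.    1.04  1.05] w 1.001 t 38.0
side [ 11   0  25  36 506] [310.76482213 258.20948617]
```

```bash
python3 -m jog '[{"dx":0,"dy":0,"dz":30,"ax":0,"ay":0,"az":0},{"dx":0,"dy":0,"dz":30,"ax":0,"ay":0,"az":0},{"dx":0,"dy":0,"dz":30,"ax":0,"ay":0,"az":0},{"dx":0,"dy":0,"dz":18,"ax":0,"ay":0,"az":0},{"dx":0,"dy":0,"dz":0,"ax":0,"ay":0,"az":0},{"dx":0,"dy":0,"dz":0,"ax":0,"ay":0,"az":0}]'
python3 -m jog '[{"dx":0,"dy":0,"dz":0,"ax":0,"ay":0,"az":0},{"dx":0,"dy":0,"dz":0,"ax":0,"ay":0,"az":0},{"dx":0,"dy":0,"dz":0,"ax":0,"ay":0,"az":0},{"dx":0,"dy":0,"dz":0,"ax":0,"ay":0,"az":0},{"dx":0,"dy":0,"dz":0,"ax":0,"ay":0,"az":0},{"dx":0,"dy":0,"dz":0,"ax":0,"ay":0,"az":0},{"dx":0,"dy":0,"dz":0,"ax":0,"ay":0,"az":0},{"dx":0,"dy":0,"dz":0,"ax":0,"ay":0,"az":0}]' 0 50
python3 -m jog '[{"dx":0,"dy":0,"dz":-10,"ax":0,"ay":0,"az":0},{"dx":0,"dy":0,"dz":-20,"ax":0,"ay":0,"az":0},{"dx":0,"dy":0,"dz":-20,"ax":0,"ay":0,"az":0},{"dx":0,"dy":15.5,"dz":0,"ax":0,"ay":0,"az":0},{"dx":0.5,"dy":30,"dz":0,"ax":0,"ay":0,"az":0},{"dx":0.5,"dy":30,"dz":0,"ax":0,"ay":0,"az":0},{"dx":0.5,"dy":30,"dz":0,"ax":0,"ay":0,"az":0},{"dx":0.5,"dy":30,"dz":0,"ax":0,"ay":0,"az":0},{"dx":0.3,"dy":30,"dz":0,"ax":0,"ay":0,"az":0},{"dx":0,"dy":16,"dz":0,"ax":0,"ay":0,"az":0},{"dx":0,"dy":0,"dz":0,"ax":0,"ay":0,"az":0}]'
python3 -m jog '[{"dx":0,"dy":0,"dz":0,"ax":0,"ay":0,"az":5},{"dx":0,"dy":0,"dz":0,"ax":0,"ay":0,"az":7},{"dx":0,"dy":0,"dz":0,"ax":0,"ay":0,"az":7},{"dx":0,"dy":0,"dz":0,"ax":0,"ay":0,"az":7},{"dx":0,"dy":0,"dz":0,"ax":0,"ay":0,"az":7},{"dx":0,"dy":0,"dz":0,"ax":0,"ay":0,"az":7},{"dx":0,"dy":0,"dz":0,"ax":0,"ay":0,"az":6},{"dx":0,"dy":0,"dz":0,"ax":0,"ay":0,"az":3.9},{"dx":0,"dy":0,"dz":0,"ax":0,"ay":0,"az":0},{"dx":0,"dy":0,"dz":0,"ax":0,"ay":0,"az":0},{"dx":0,"dy":0,"dz":0,"ax":0,"ay":0,"az":0},{"dx":0,"dy":0,"dz":0,"ax":0,"ay":0,"az":0}]'
python3 - <<'E'
from u import *
goto((.577,.1088,.039),-86.4)
E
```

```text
time: 38.55
tool_pos: [0.4291, 0.2147, 0.1908]
tcp_rot: [-2.805, -1.414, 0.005]
wrist_force: [0.6, -1.1, -0.1]
width: 0.997
grip_force: 0.0
time: 39.22
tool_pos: [0.4309, 0.2156, 0.1939]
tcp_rot: [-2.805, -1.414, -0.007]
wrist_force: [-1.5, -0.2, 7.4]
width: 0.667
grip_force: 53.9
time: 40.13
tool_pos: [0.5796, 0.107, 0.2427]
tcp_rot: [2.805, 1.41, 0.004]
wrist_force: [0.8, 0.8, -2.7]
width: 0.669
grip_force: 54.4
time: 41.13
tool_pos: [0.5767, 0.1092, 0.2417]
tcp_rot: [-3.14, -0.102, 0.0]
wrist_force: [1.3, 1.3, -2.2]
width: 0.667
grip_force: 54.2
yaw -86.4 shift mm [ 0.3  0.4 48. ] turn deg [-0.    0.02  0.11]
yaw 93.6 shift mm [ 0.3  0.4 48. ] turn deg [-3.0000e-02 -1.0000e-02 -1.7989e+02]
now grasp [0.5766 0.1092 0.087 ] yaw -86.29 z [-0.  0. -1.] q [0.14 0.25 1.94 0.   0.95 1.65] w 0.667 t 41.1333
```

```bash
python3 -m jog '[{"dx":0.3,"dy":0.3,"dz":20,"ax":0,"ay":0,"az":0},{"dx":0,"dy":0,"dz":20,"ax":0,"ay":0,"az":0},{"dx":0,"dy":0,"dz":7,"ax":0,"ay":0,"az":0},{"dx":0,"dy":0,"dz":0,"ax":0,"ay":0,"az":0},{"dx":0,"dy":0,"dz":0,"ax":0,"ay":0,"az":0},{"dx":0,"dy":0,"dz":0,"ax":0,"ay":0,"az":0}]'
python3 -m jog '[{"dx":0,"dy":0,"dz":0,"ax":0,"ay":0,"az":0},{"dx":0,"dy":0,"dz":0,"ax":0,"ay":0,"az":0},{"dx":0,"dy":0,"dz":0,"ax":0,"ay":0,"az":0},{"dx":0,"dy":0,"dz":0,"ax":0,"ay":0,"az":0},{"dx":0,"dy":0,"dz":0,"ax":0,"ay":0,"az":0}]' 1
python3 -m jog '[{"dx":0,"dy":0,"dz":-10,"ax":0,"ay":0,"az":0},{"dx":0,"dy":0,"dz":-25,"ax":0,"ay":0,"az":0},{"dx":0,"dy":0,"dz":-35,"ax":0,"ay":0,"az":0},{"dx":0,"dy":0,"dz":-35,"ax":0,"ay":0,"az":0},{"dx":0,"dy":0,"dz":-25,"ax":0,"ay":0,"az":0}]'
python3 -m jog '[{"dx":-14.3,"dy":34.5,"dz":0,"ax":0,"ay":0,"az":0},{"dx":-14.3,"dy":34.5,"dz":0,"ax":0,"ay":0,"az":0},{"dx":-14.3,"dy":34.5,"dz":0,"ax":0,"ay":0,"az":0},{"dx":-14.3,"dy":34.5,"dz":0,"ax":0,"ay":0,"az":0},{"dx":-14.3,"dy":34.5,"dz":0,"ax":0,"ay":0,"az":0},{"dx":-14.3,"dy":34.5,"dz":0,"ax":0,"ay":0,"az":0},{"dx":-14.3,"dy":34.5,"dz":0,"ax":0,"ay":0,"az":0},{"dx":-14.3,"dy":34.5,"dz":0,"ax":0,"ay":0,"az":0},{"dx":-14.3,"dy":34.5,"dz":0,"ax":0,"ay":0,"az":0},{"dx":-14.3,"dy":34.5,"dz":0,"ax":0,"ay":0,"az":0},{"dx":-14.3,"dy":34.5,"dz":0,"ax":0,"ay":0,"az":0},{"dx":-14.3,"dy":34.5,"dz":0,"ax":0,"ay":0,"az":0},{"dx":-14.3,"dy":34.5,"dz":0,"ax":0,"ay":0,"az":0},{"dx":0,"dy":0,"dz":0,"ax":0,"ay":0,"az":0},{"dx":0,"dy":0,"dz":0,"ax":0,"ay":0,"az":0},{"dx":0,"dy":0,"dz":0,"ax":0,"ay":0,"az":0}]' 0.1
python3 - <<'E'
from u import *
goto((.68,-.09,.2),-86.4)
J={"M":(.5845,-.011,.06),"R":(.592,-.1308,.074),"L":(.577,.1088,.074)}
for n in("top","side"):
    c=cam(n); crop(c,*((240,140,400,225,5) if n=="top" else (240,140,370,260,5)),f"f{n}.png",2 if n=="top" else 1.5)
    for k,(x,y,h) in J.items():
        u,v=np.round(w2px(c,(x+.015,y,h))).astype(int); r=7
        W=c["img"][v-r:v+r+1,u-r:u+r+1].astype(float).mean(2); m=(W>.5*(W.max()+np.median(W))).astype(np.uint8)
        D=[[np.hypot(*(px2w(c,U,V,h)[:2]-[x,y]))<.030 for U in range(u-r,u+r+1)] for V in range(v-r,v+r+1)]
        m*=np.array(D,np.uint8); yy,xx=np.nonzero(m); w=W[yy,xx]-np.median(W)
        P=np.array([px2w(c,a+u-r,b+v-r,h)[:2] for a,b in zip(xx,yy)]); mu=np.average(P,0,w); ev,V=np.linalg.eigh(np.cov(P.T,aweights=w)); d=V[:,1]
        print(n,k,len(w),"mid rel",((mu-[x,y])*1e3).round(1),"axis",((np.degrees(np.arctan2(d[1],d[0]))+90)%180-90).round(1),"sd",(1e3*np.sqrt(ev)).round(1))
a,b=cv2.imread("pics/ftop.png"),cv2.imread("pics/fside.png"); o=np.zeros((a.shape[0]+b.shape[0],800,3),np.uint8);o[:a.shape[0],:a.shape[1]]=a;o[a.shape[0]:,:b.shape[1]]=b;print(o.shape);cv2.imwrite("pics/f.png",cv2.resize(o,None,fx=.58,fy=.58))
E
```

```text
time: 41.63
tool_pos: [0.5774, 0.1087, 0.1948]
tcp_rot: [-3.14, -0.1, -0.0]
wrist_force: [-0.2, 1.0, -2.6]
width: 0.666
grip_force: 55.2
time: 42.05
tool_pos: [0.5775, 0.1087, 0.1951]
tcp_rot: [-3.14, -0.1, -0.001]
wrist_force: [-0.8, 0.4, 0.2]
width: 0.997
grip_force: 0.0
time: 42.47
tool_pos: [0.5779, 0.1087, 0.3287]
tcp_rot: [-3.14, -0.099, -0.006]
wrist_force: [0.6, -0.4, 0.2]
width: 0.994
grip_force: 0.0
time: 43.8
tool_pos: [0.42, -0.3506, 0.3251]
tcp_rot: [-3.14, -0.098, -0.0]
wrist_force: [0.2, 1.2, -0.2]
width: 0.099
grip_force: 0.0
yaw -86.4 shift mm [ 275.7 -244.   -29.5] turn deg [-0.03 -0.02 -0.04]
yaw 93.6 shift mm [ 275.7 -244.   -29.5] turn deg [-3.0000e-02  4.0000e-02  1.7996e+02]
now grasp [ 0.42   -0.3506  0.1704] yaw -86.44 z [ 0.  0. -1.] q [-0.74  0.09  1.96  0.    1.09  0.77] w 0.099 t 43.8
top M 39 mid rel [14.8  1.1] axis 8.6 sd [3.  8.4]
top R 38 mid rel [13.5 -0.5] axis 4.2 sd [3.  7.9]
top L 31 mid rel [16.7 -0.5] axis -2.6 sd [2.7 7.3]
side M 19 mid rel [16.1 -2.1] axis 4.7 sd [3.1 7.6]
side R 16 mid rel [16.7 -3.2] axis 0.1 sd [2.8 7.7]
side L 21 mid rel [18.8 -2. ] axis 2.7 sd [3.1 6.9]
(1025, 800, 3)
```

```bash
cat > fit.py <<'E'
from u import *
J={"L":(.577,.1088,.074),"M":(.5845,-.011,.06),"R":(.592,-.1308,.074)}
a=np.radians(3.6); rows=[]
for n in("top","side"):
    cs=[cam(n) for _ in range(4)]; c=cs[0]; im=np.mean([q["img"].astype(np.float32) for q in cs],0); row=[]
    g=np.arange(-.04,.0401,.0005); X,Y=np.meshgrid(g,g)   # X: reader y, right = -y ; up = +x
    for k,(x,y,h) in J.items():
        rx,ry=-Y,-X; wx,wy=x+np.cos(a)*rx-np.sin(a)*ry,y+np.sin(a)*rx+np.cos(a)*ry
        p=np.stack([wx,wy,np.full_like(wx,h)],-1)@c["R"].T+c["t"]; U=p[...,:2]/p[...,2:]*c["f"]+[c["cx"],c["cy"]]
        P=cv2.remap(im,U[...,0].astype(np.float32),U[...,1].astype(np.float32),cv2.INTER_CUBIC); W=P.mean(2)
        m=(np.hypot(rx,ry)<.027); base=np.median(W[m]); w=np.clip(W-base-.3*(W[m].max()-base),0,None)*m
        xm,ym=np.average(rx,weights=w),np.average(ry,weights=w); C=np.cov(np.c_[rx.ravel(),ry.ravel()].T,aweights=w.ravel()); ang=.5*np.arctan2(2*C[0,1],C[0,0]-C[1,1])
        print(n,k,"strip mid (reader axes) mm",(1e3*xm).round(1),(1e3*ym).round(1),"axis err deg",np.degrees(ang).round(1))
        P=np.clip(P*(2 if n=="top" else 1.5),0,255).astype(np.uint8)[:,:,::-1].copy(); cv2.drawMarker(P,(80,80),(0,255,0),0,6); row.append(cv2.resize(P,(260,260)))
    rows.append(np.hstack(row))
cv2.imwrite("pics/m.png",np.vstack(rows))
E
python3 fit.py
```

```text
top L strip mid (reader axes) mm 15.5 -1.3 axis err deg -3.2
top M strip mid (reader axes) mm 13.7 0.1 axis err deg 3.5
top R strip mid (reader axes) mm 13.5 -1.2 axis err deg -1.4
side L strip mid (reader axes) mm 17.0 -3.3 axis err deg -3.8
side M strip mid (reader axes) mm 15.0 -2.7 axis err deg 3.3
side R strip mid (reader axes) mm 15.3 -4.3 axis err deg -3.3
```

View pics/m.png

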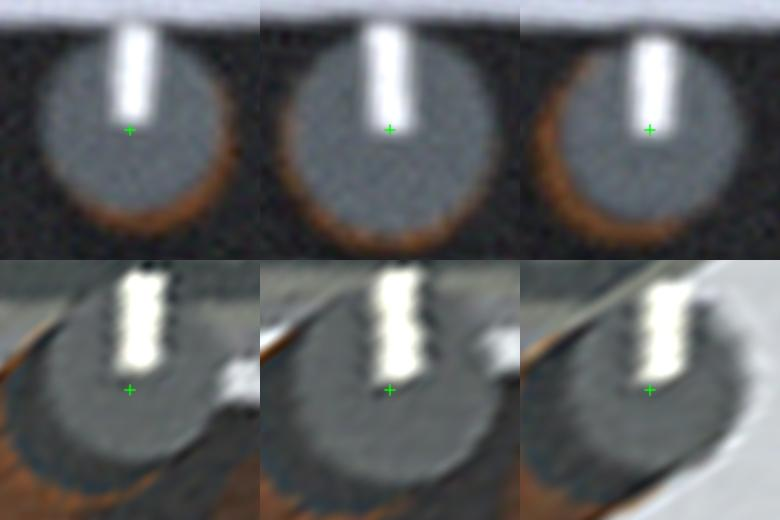

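```bash
python3 -m jog '[{"dx":23.2,"dy":-26.1,"dz":0,"ax":0,"ay":0,"az":0},{"dx":23.2,"dy":-26.1,"dz":0,"ax":0,"ay":0,"az":0},{"dx":23.2,"dy":-26.1,"dz":0,"ax":0,"ay":0,"az":0},{"dx":23.2,"dy":-26.1,"dz":0,"ax":0,"ay":0,"az":0},{"dx":23.2,"dy":-26.1,"dz":0,"ax":0,"ay":0,"az":0},{"dx":23.2,"dy":-26.1,"dz":0,"ax":0,"ay":0,"az":0},{"dx":23.2,"dy":-26.1,"dz":0,"ax":0,"ay":0,"az":0},{"dx":23.2,"dy":-26.1,"dz":0,"ax":0,"ay":0,"az":0},{"dx":0,"dy":0,"dz":25,"ax":0,"ay":0,"az":0},{"dx":0,"dy":0,"dz":20,"ax":0,"ay":0,"az":0},{"dx":0,"dy":0,"dz":0,"ax":0,"ay":0,"az":0},{"dx":0,"dy":0,"dz":0,"ax":0,"ay":0,"az":0},{"dx":0,"dy":0,"dz":0,"ax":0,"ay":0,"az":0},{"dx":0,"dy":0,"dz":0,"ax":0,"ay":0,"az":0},{"dx":0,"dy":0,"dz":0,"ax":0,"ay":0,"az":0}]' 1 35
python3 - <<'E'
from u import *
goto((.592,-.1308,.037),-86.4)
E
```

```text
time: 45.55
tool_pos: [0.5927, -0.1312, 0.2814]
tcp_rot: [3.139, 0.098, 0.004]
wrist_force: [0.2, 0.0, -0.0]
width: 0.996
grip_force: 0.0
yaw -86.4 shift mm [-0.9 -0.6 89.7] turn deg [ 0.05 -0.15 -0.02]
yaw 93.6 shift mm [-0.9 -0.6 89.7] turn deg [-2.4000e-01 -8.0000e-02  1.7998e+02]
now grasp [ 0.5931 -0.1314  0.1267] yaw -86.42 z [ 0.003 -0.001 -1.   ] q [-0.26  0.24  1.87  0.    1.03  1.25] w 0.996 t 45.55
```

```bash
python3 -m jog '[{"dx":-0.5,"dy":0,"dz":30,"ax":0,"ay":0,"az":0},{"dx":0,"dy":0,"dz":30,"ax":0,"ay":0,"az":0},{"dx":0,"dy":0,"dz":20,"ax":0,"ay":0,"az":0},{"dx":0,"dy":0,"dz":9,"ax":0,"ay":0,"az":0},{"dx":0,"dy":0,"dz":0,"ax":0,"ay":0,"az":0},{"dx":0,"dy":0,"dz":0,"ax":0,"ay":0,"az":0}]'
python3 -m jog '[{"dx":0,"dy":0,"dz":0,"ax":0,"ay":0,"az":0},{"dx":0,"dy":0,"dz":0,"ax":0,"ay":0,"az":0},{"dx":0,"dy":0,"dz":0,"ax":0,"ay":0,"az":0},{"dx":0,"dy":0,"dz":0,"ax":0,"ay":0,"az":0},{"dx":0,"dy":0,"dz":0,"ax":0,"ay":0,"az":0},{"dx":0,"dy":0,"dz":0,"ax":0,"ay":0,"az":0},{"dx":0,"dy":0,"dz":0,"ax":0,"ay":0,"az":0},{"dx":0,"dy":0,"dz":-1,"ax":0,"ay":0,"az":-1},{"dx":0,"dy":0,"dz":0,"ax":0,"ay":0,"az":-1.3},{"dx":0,"dy":0,"dz":0,"ax":0,"ay":0,"az":0},{"dx":0,"dy":0,"dz":0,"ax":0,"ay":0,"az":0},{"dx":0,"dy":0,"dz":1,"ax":0,"ay":0,"az":0},{"dx":0,"dy":0,"dz":0,"ax":0,"ay":0,"az":0}]' 0 35
python3 -m jog '[{"dx":0,"dy":0,"dz":0,"ax":0,"ay":0,"az":0},{"dx":0,"dy":0,"dz":0,"ax":0,"ay":0,"az":0},{"dx":0,"dy":0,"dz":0,"ax":0,"ay":0,"az":0},{"dx":0,"dy":0,"dz":0,"ax":0,"ay":0,"az":0},{"dx":0,"dy":0,"dz":0,"ax":0,"ay":0,"az":0},{"dx":0,"dy":0,"dz":-10,"ax":0,"ay":0,"az":0},{"dx":0,"dy":0,"dz":-25,"ax":0,"ay":0,"az":0},{"dx":0,"dy":0,"dz":-30,"ax":0,"ay":0,"az":0},{"dx":0,"dy":0,"dz":-25,"ax":0,"ay":0,"az":2.3},{"dx":0,"dy":-30,"dz":0,"ax":0,"ay":0,"az":0},{"dx":0,"dy":-30,"dz":0,"ax":0,"ay":0,"az":0},{"dx":0,"dy":-30,"dz":0,"ax":0,"ay":0,"az":0},{"dx":0,"dy":-30,"dz":0,"ax":0,"ay":0,"az":0},{"dx":0,"dy":0,"dz":0,"ax":0,"ay":0,"az":0},{"dx":0,"dy":0,"dz":0,"ax":0,"ay":0,"az":0},{"dx":0,"dy":0,"dz":0,"ax":0,"ay":0,"az":0},{"dx":0,"dy":0,"dz":0,"ax":0,"ay":0,"az":0}]' 1
python3 - <<'E'
from u import *
goto((.5845,-.011,.030),-86.4)
E
```

```text
time: 46.05
tool_pos: [0.5921, -0.1309, 0.1914]
tcp_rot: [3.14, 0.099, 0.001]
wrist_force: [0.6, -0.5, -0.8]
width: 1.001
grip_force: 0.0
time: 47.13
tool_pos: [0.5924, -0.1308, 0.1929]
tcp_rot: [3.137, 0.164, 0.002]
wrist_force: [-3.9, 1.6, 12.2]
width: 0.673
grip_force: 39.2
time: 48.55
tool_pos: [0.5842, -0.0117, 0.281]
tcp_rot: [3.14, 0.099, 0.001]
wrist_force: [0.0, -0.4, -0.1]
width: 0.997
grip_force: 0.0
yaw -86.4 shift mm [ 0.3 -0.7 96.3] turn deg [ 0.02 -0.02 -0.01]
yaw 93.6 shift mm [ 0.3 -0.7 96.3] turn deg [-3.0000e-02 -4.0000e-02  1.7999e+02]
now grasp [ 0.5843 -0.0117  0.1263] yaw -86.41 z [ 0. -0. -1.] q [-0.06  0.2   1.92 -0.    1.02  1.45] w 0.997 t 48.55
```

```bash
python3 -m jog '[{"dx":0,"dy":-0.5,"dz":30,"ax":0,"ay":0,"az":0},{"dx":0,"dy":0,"dz":30,"ax":0,"ay":0,"az":0},{"dx":0,"dy":0,"dz":25,"ax":0,"ay":0,"az":0},{"dx":0,"dy":0,"dz":11,"ax":0,"ay":0,"az":0},{"dx":0,"dy":0,"dz":0,"ax":0,"ay":0,"az":0},{"dx":0,"dy":0,"dz":0,"ax":0,"ay":0,"az":0}]'
python3 -m jog '[{"dx":0,"dy":0,"dz":0,"ax":0,"ay":0,"az":0},{"dx":0,"dy":0,"dz":0,"ax":0,"ay":0,"az":0},{"dx":0,"dy":0,"dz":0,"ax":0,"ay":0,"az":0},{"dx":0,"dy":0,"dz":0,"ax":0,"ay":0,"az":0},{"dx":0,"dy":0,"dz":0,"ax":0,"ay":0,"az":0},{"dx":0,"dy":0,"dz":0,"ax":0,"ay":0,"az":0},{"dx":0,"dy":0,"dz":0,"ax":0,"ay":0,"az":0},{"dx":0,"dy":0,"dz":-1.5,"ax":0,"ay":0,"az":1.5},{"dx":0,"dy":0,"dz":0,"ax":0,"ay":0,"az":1.9},{"dx":0,"dy":0,"dz":0,"ax":0,"ay":0,"az":0},{"dx":0,"dy":0,"dz":0,"ax":0,"ay":0,"az":0},{"dx":0,"dy":0,"dz":0.5,"ax":0,"ay":0,"az":0},{"dx":0,"dy":0,"dz":0,"ax":0,"ay":0,"az":0}]' 0 35
python3 -m jog '[{"dx":0,"dy":0,"dz":0,"ax":0,"ay":0,"az":0},{"dx":0,"dy":0,"dz":0,"ax":0,"ay":0,"az":0},{"dx":0,"dy":0,"dz":0,"ax":0,"ay":0,"az":0},{"dx":0,"dy":0,"dz":0,"ax":0,"ay":0,"az":0},{"dx":0,"dy":0,"dz":0,"ax":0,"ay":0,"az":0},{"dx":0,"dy":0,"dz":-10,"ax":0,"ay":0,"az":0},{"dx":0,"dy":0,"dz":-25,"ax":0,"ay":0,"az":0},{"dx":0,"dy":0,"dz":-30,"ax":0,"ay":0,"az":0},{"dx":0,"dy":0,"dz":-30,"ax":0,"ay":0,"az":-3.4},{"dx":0,"dy":-30,"dz":0,"ax":0,"ay":0,"az":0},{"dx":0,"dy":-30,"dz":0,"ax":0,"ay":0,"az":0},{"dx":0,"dy":-30,"dz":0,"ax":0,"ay":0,"az":0},{"dx":0,"dy":-30,"dz":0,"ax":0,"ay":0,"az":0},{"dx":0,"dy":0,"dz":0,"ax":0,"ay":0,"az":0},{"dx":0,"dy":0,"dz":0,"ax":0,"ay":0,"az":0},{"dx":0,"dy":0,"dz":0,"ax":0,"ay":0,"az":0},{"dx":0,"dy":0,"dz":0,"ax":0,"ay":0,"az":0}]' 1
python3 - <<'E'
from u import *
goto((.5775,.1088,.037),-86.4)
E
```

```text
time: 49.05
tool_pos: [0.5841, -0.0112, 0.1845]
tcp_rot: [-3.14, -0.098, 0.002]
wrist_force: [0.6, -0.2, 1.1]
width: 1.007
grip_force: 0.0
time: 50.13
tool_pos: [0.5844, -0.0103, 0.1871]
tcp_rot: [-3.141, -0.007, -0.001]
wrist_force: [-2.5, -0.0, 7.7]
width: 0.76
grip_force: 41.3
time: 51.55
tool_pos: [0.5765, 0.1086, 0.2809]
tcp_rot: [3.14, 0.098, 0.0]
wrist_force: [0.8, -0.6, -0.1]
width: 1.001
grip_force: 0.0
yaw -86.4 shift mm [ 1.  -0.2 89.2] turn deg [ 0.02 -0.   -0.01]
yaw 93.6 shift mm [ 1.  -0.2 89.2] turn deg [-1.0000e-02 -3.0000e-02  1.7999e+02]
now grasp [0.5766 0.1085 0.1262] yaw -86.41 z [ 0. -0. -1.] q [ 0.14  0.21  1.92 -0.    1.02  1.65] w 1.001 t 51.55
```

```bash
python3 -m jog '[{"dx":1,"dy":0,"dz":30,"ax":0,"ay":0,"az":0},{"dx":0,"dy":0,"dz":30,"ax":0,"ay":0,"az":0},{"dx":0,"dy":0,"dz":20,"ax":0,"ay":0,"az":0},{"dx":0,"dy":0,"dz":9,"ax":0,"ay":0,"az":0},{"dx":0,"dy":0,"dz":0,"ax":0,"ay":0,"az":0},{"dx":0,"dy":0,"dz":0,"ax":0,"ay":0,"az":0}]'
python3 -m jog '[{"dx":0,"dy":0,"dz":0,"ax":0,"ay":0,"az":0},{"dx":0,"dy":0,"dz":0,"ax":0,"ay":0,"az":0},{"dx":0,"dy":0,"dz":0,"ax":0,"ay":0,"az":0},{"dx":0,"dy":0,"dz":0,"ax":0,"ay":0,"az":0},{"dx":0,"dy":0,"dz":0,"ax":0,"ay":0,"az":0},{"dx":0,"dy":0,"dz":0,"ax":0,"ay":0,"az":0},{"dx":0,"dy":0,"dz":0,"ax":0,"ay":0,"az":0},{"dx":0,"dy":0,"dz":-1.5,"ax":0,"ay":0,"az":-1.5},{"dx":0,"dy":0,"dz":0,"ax":0,"ay":0,"az":-2},{"dx":0,"dy":0,"dz":0,"ax":0,"ay":0,"az":0},{"dx":0,"dy":0,"dz":0,"ax":0,"ay":0,"az":0},{"dx":0,"dy":0,"dz":0.5,"ax":0,"ay":0,"az":0},{"dx":0,"dy":0,"dz":0,"ax":0,"ay":0,"az":0}]' 0 35
python3 -m jog '[{"dx":0,"dy":0,"dz":0,"ax":0,"ay":0,"az":0},{"dx":0,"dy":0,"dz":0,"ax":0,"ay":0,"az":0},{"dx":0,"dy":0,"dz":0,"ax":0,"ay":0,"az":0},{"dx":0,"dy":0,"dz":0,"ax":0,"ay":0,"az":0},{"dx":0,"dy":0,"dz":0,"ax":0,"ay":0,"az":0},{"dx":0,"dy":0,"dz":-10,"ax":0,"ay":0,"az":0},{"dx":0,"dy":0,"dz":-25,"ax":0,"ay":0,"az":0},{"dx":0,"dy":0,"dz":-30,"ax":0,"ay":0,"az":0},{"dx":0,"dy":0,"dz":-35,"ax":0,"ay":0,"az":3.5},{"dx":0,"dy":0,"dz":-35,"ax":0,"ay":0,"az":0}]' 1
python3 -m jog '[{"dx":-14.3,"dy":34.5,"dz":0,"ax":0,"ay":0,"az":0},{"dx":-14.3,"dy":34.5,"dz":0,"ax":0,"ay":0,"az":0},{"dx":-14.3,"dy":34.5,"dz":0,"ax":0,"ay":0,"az":0},{"dx":-14.3,"dy":34.5,"dz":0,"ax":0,"ay":0,"az":0},{"dx":-14.3,"dy":34.5,"dz":0,"ax":0,"ay":0,"az":0},{"dx":-14.3,"dy":34.5,"dz":0,"ax":0,"ay":0,"az":0},{"dx":-14.3,"dy":34.5,"dz":0,"ax":0,"ay":0,"az":0},{"dx":-14.3,"dy":34.5,"dz":0,"ax":0,"ay":0,"az":0},{"dx":-14.3,"dy":34.5,"dz":0,"ax":0,"ay":0,"az":0},{"dx":-14.3,"dy":34.5,"dz":0,"ax":0,"ay":0,"az":0},{"dx":-14.3,"dy":34.5,"dz":0,"ax":0,"ay":0,"az":0},{"dx":-14.3,"dy":34.5,"dz":0,"ax":0,"ay":0,"az":0},{"dx":-14.3,"dy":34.5,"dz":0,"ax":0,"ay":0,"az":0},{"dx":0,"dy":0,"dz":0,"ax":0,"ay":0,"az":0},{"dx":0,"dy":0,"dz":0,"ax":0,"ay":0,"az":0},{"dx":0,"dy":0,"dz":0,"ax":0,"ay":0,"az":0}]' 0
python3 fit.py
cat > grip.py <<'E'
from u import *
# dark grip: black blob on the white block, seen from above; top face at z=.105
for n,z in(("top",.105),("side",.105)):
    c=cam(n); u,v=map(int,w2px(c,(.676,.0,.1))); r=30; W=c["img"][v-r:v+r+1,u-r:u+r+1].max(2)
    m=(W<55).astype(np.uint8); m=cv2.morphologyEx(m,cv2.MORPH_OPEN,np.ones((3,3),np.uint8)); L=cv2.connectedComponentsWithStats(m)
    for i in range(1,L[0]):
        if L[2][i,4]>25: b=L[2][i]; print(n,"box",b[0]+u-r,b[1]+v-r,b[2:],"centre->world",px2w(c,*(L[3][i]+[u-r,v-r]),z).round(4))
E
python3 grip.py
python3 - <<'E'
from u import *
goto((.68,-.09,.15),3.6)
E
```

```text
time: 52.05
tool_pos: [0.5777, 0.1087, 0.1917]
tcp_rot: [3.14, 0.098, -0.001]
wrist_force: [0.1, 0.9, 0.4]
width: 1.001
grip_force: 0.0
time: 53.13
tool_pos: [0.5777, 0.1096, 0.1939]
tcp_rot: [-3.135, -0.194, -0.001]
wrist_force: [-3.0, 0.0, 7.1]
width: 0.669
grip_force: 38.7
time: 53.97
tool_pos: [0.577, 0.1094, 0.3291]
tcp_rot: [3.14, 0.095, -0.002]
wrist_force: [0.4, 0.4, 0.7]
width: 1.0
grip_force: 0.0
time: 55.3
tool_pos: [0.4201, -0.3498, 0.328]
tcp_rot: [-3.14, -0.098, -0.0]
wrist_force: [-0.8, 0.8, -0.0]
width: 0.004
grip_force: 0.0
top L strip mid (reader axes) mm 14.3 0.6 axis err deg 0.9
top M strip mid (reader axes) mm 13.3 0.3 axis err deg -0.2
top R strip mid (reader axes) mm 12.8 -0.7 axis err deg 0.7
side L strip mid (reader axes) mm 15.7 -1.6 axis err deg 0.9
side M strip mid (reader axes) mm 14.4 -2.6 axis err deg -1.6
side R strip mid (reader axes) mm 14.8 -3.6 axis err deg 3.1
top box 319 159 [ 8 11 72] centre->world [ 0.6729 -0.0249  0.105 ]
top box 321 184 [ 23  10 183] centre->world [ 0.6018 -0.0528  0.105 ]
top box 283 187 [ 31   7 173] centre->world [0.5998 0.0434 0.105 ]
side box 294 172 [  9  13 107] centre->world [ 0.6641 -0.0078  0.105 ]
side box 309 204 [15  5 47] centre->world [0.5368 0.0606 0.105 ]
yaw 3.6 shift mm [ 275.5 -242.3   23. ] turn deg [ -0.    -0.   -89.92]
yaw 183.6 shift mm [ 275.5 -242.3   23. ] turn deg [-0.    0.   90.08]
now grasp [ 0.4206 -0.3494  0.173 ] yaw -86.32 z [ 0.  0. -1.] q [-0.74  0.08  1.96  0.    1.1   0.77] w 0.001 t 55.8
```

```bash
python3 -m jog '[{"dx":25.4,"dy":-24,"dz":0,"ax":0,"ay":0,"az":0},{"dx":25.4,"dy":-24,"dz":0,"ax":0,"ay":0,"az":0},{"dx":25.4,"dy":-24,"dz":0,"ax":0,"ay":0,"az":0},{"dx":25.4,"dy":-24,"dz":0,"ax":0,"ay":0,"az":0},{"dx":25.4,"dy":-24,"dz":0,"ax":0,"ay":0,"az":0},{"dx":25.4,"dy":-24,"dz":0,"ax":0,"ay":0,"az":0},{"dx":25.4,"dy":-24,"dz":0,"ax":0,"ay":0,"az":0},{"dx":25.4,"dy":-24,"dz":0,"ax":0,"ay":0,"az":0},{"dx":25.4,"dy":-24,"dz":0,"ax":0,"ay":0,"az":0},{"dx":25.4,"dy":-24,"dz":0,"ax":0,"ay":0,"az":0},{"dx":25.6,"dy":-23.3,"dz":0,"ax":0,"ay":0,"az":0},{"dx":0,"dy":0,"dz":20,"ax":0,"ay":0,"az":0},{"dx":0,"dy":0,"dz":20,"ax":0,"ay":0,"az":0},{"dx":0,"dy":0,"dz":0,"ax":0,"ay":0,"az":0},{"dx":0,"dy":0,"dz":0,"ax":0,"ay":0,"az":0},{"dx":0,"dy":0,"dz":0,"ax":0,"ay":0,"az":0},{"dx":0,"dy":0,"dz":0,"ax":0,"ay":0,"az":0}]'
python3 - <<'E'
from u import *
goto((.683,-.069,.093),-86.4)
E
```

```text
time: 57.22
tool_pos: [0.6831, -0.07, 0.2893]
tcp_rot: [3.14, 0.098, 0.004]
wrist_force: [0.9, -0.3, 0.9]
width: 0.0
grip_force: 0.0
yaw -86.4 shift mm [-0.2 -1.  41.6] turn deg [ 0.03 -0.13 -0.01]
yaw 93.6 shift mm [-0.2 -1.  41.6] turn deg [-2.1000e-01 -4.0000e-02  1.7999e+02]
now grasp [ 0.6835 -0.07    0.1346] yaw -86.41 z [ 0.002 -0.    -1.   ] q [-0.14  0.37  1.69 -0.    1.08  1.37] w 0.0 t 57.2167
```

```bash
python3 -m jog '[{"dx":0,"dy":0,"dz":20,"ax":0,"ay":0,"az":0},{"dx":0,"dy":0,"dz":15,"ax":0,"ay":0,"az":0},{"dx":0,"dy":0,"dz":6,"ax":0,"ay":0,"az":0},{"dx":0,"dy":0,"dz":0,"ax":0,"ay":0,"az":0},{"dx":0,"dy":0,"dz":0,"ax":0,"ay":0,"az":0}]'
python3 -m jog '[{"dx":0,"dy":-6,"dz":0,"ax":0,"ay":0,"az":0},{"dx":0,"dy":-6,"dz":0,"ax":0,"ay":0,"az":0},{"dx":0,"dy":-6,"dz":0,"ax":0,"ay":0,"az":0},{"dx":0,"dy":-6,"dz":0,"ax":0,"ay":0,"az":0},{"dx":0,"dy":-6,"dz":0,"ax":0,"ay":0,"az":0}]'
python3 -m jog '[{"dx":0,"dy":-6,"dz":0,"ax":0,"ay":0,"az":0},{"dx":0,"dy":-6,"dz":0,"ax":0,"ay":0,"az":0},{"dx":0,"dy":-6,"dz":0,"ax":0,"ay":0,"az":0},{"dx":0,"dy":-6,"dz":0,"ax":0,"ay":0,"az":0},{"dx":0,"dy":-6,"dz":0,"ax":0,"ay":0,"az":0},{"dx":0,"dy":-4,"dz":0,"ax":0,"ay":0,"az":0},{"dx":0,"dy":0,"dz":0,"ax":0,"ay":0,"az":0},{"dx":0,"dy":0,"dz":0,"ax":0,"ay":0,"az":0}]'
python3 grip.py
```

```text
time: 57.63
tool_pos: [0.6824, -0.0696, 0.2462]
tcp_rot: [-3.14, -0.099, 0.002]
wrist_force: [-1.0, -0.5, 1.4]
width: 0.004
grip_force: 0.0
time: 58.05
tool_pos: [0.6812, -0.0389, 0.2476]
tcp_rot: [3.139, 0.1, 0.003]
wrist_force: [0.0, -1.5, 1.5]
width: -0.001
grip_force: 0.9
time: 58.72
tool_pos: [0.6783, -0.005, 0.2462]
tcp_rot: [-3.139, -0.1, 0.002]
wrist_force: [0.3, -0.6, 0.3]
width: -0.001
grip_force: 0.0
top box 285 133 [  59   38 1652] centre->world [ 0.7138 -0.0012  0.105 ]
top box 341 146 [ 3 18 43] centre->world [ 0.7011 -0.0814  0.105 ]
top box 284 172 [ 60  22 871] centre->world [0.6198 0.0012 0.105 ]
side box 263 148 [ 7  8 38] centre->world [ 0.8409 -0.0515  0.105 ]
side box 281 148 [ 28  45 752] centre->world [ 0.7223 -0.0481  0.105 ]
side box 309 194 [ 15  15 155] centre->world [0.548  0.0437 0.105 ]
```

Keep pushing in small steps, watching for the stop.

```bash
python3 -m jog '[{"dx":0,"dy":-4,"dz":0,"ax":0,"ay":0,"az":0},{"dx":0,"dy":-4,"dz":0,"ax":0,"ay":0,"az":0},{"dx":0,"dy":0,"dz":0,"ax":0,"ay":0,"az":0}]'
python3 -m jog '[{"dx":0,"dy":-4,"dz":0,"ax":0,"ay":0,"az":0},{"dx":0,"dy":-4,"dz":0,"ax":0,"ay":0,"az":0},{"dx":0,"dy":0,"dz":0,"ax":0,"ay":0,"az":0}]'
python3 -m jog '[{"dx":0,"dy":-3,"dz":0,"ax":0,"ay":0,"az":0},{"dx":0,"dy":0,"dz":0,"ax":0,"ay":0,"az":0},{"dx":0,"dy":0,"dz":0,"ax":0,"ay":0,"az":0}]'
```

```text
time: 59.07
tool_pos: [0.6778, 0.0028, 0.2463]
tcp_rot: [-3.14, -0.099, 0.001]
wrist_force: [-0.3, -0.2, 0.6]
width: 0.001
grip_force: 0.1
time: 59.32
tool_pos: [0.6774, 0.0111, 0.2465]
tcp_rot: [-3.14, -0.1, 0.001]
wrist_force: [0.6, -0.4, -0.7]
width: -0.0
grip_force: 0.1
time: 59.57
tool_pos: [0.6774, 0.0134, 0.2466]
tcp_rot: [3.14, 0.1, -0.0]
wrist_force: [-0.3, -2.2, -1.5]
width: -0.002
grip_force: 1.0
```

```bash
python3 -m jog '[{"dx":0,"dy":-3,"dz":0,"ax":0,"ay":0,"az":0},{"dx":0,"dy":0,"dz":0,"ax":0,"ay":0,"az":0},{"dx":0,"dy":0,"dz":0,"ax":0,"ay":0,"az":0}]'
python3 -m jog '[{"dx":0,"dy":-3,"dz":0,"ax":0,"ay":0,"az":0},{"dx":0,"dy":0,"dz":0,"ax":0,"ay":0,"az":0},{"dx":0,"dy":0,"dz":0,"ax":0,"ay":0,"az":0}]'
```

```text
time: 59.82
tool_pos: [0.6773, 0.0143, 0.2467]
tcp_rot: [3.136, 0.1, 0.0]
wrist_force: [-0.6, -10.0, -1.4]
width: -0.004
grip_force: 4.9
time: 60.07
tool_pos: [0.6773, 0.0152, 0.2468]
tcp_rot: [3.132, 0.1, 0.0]
wrist_force: [0.0, -17.0, 0.6]
width: 0.003
grip_force: 8.7
```

```bash
python3 -m jog '[{"dx":0,"dy":6,"dz":0,"ax":0,"ay":0,"az":0},{"dx":0,"dy":15,"dz":0,"ax":0,"ay":0,"az":0},{"dx":0,"dy":15,"dz":0,"ax":0,"ay":0,"az":0},{"dx":0,"dy":0,"dz":-30,"ax":0,"ay":0,"az":0},{"dx":0,"dy":0,"dz":-35,"ax":0,"ay":0,"az":0},{"dx":0,"dy":0,"dz":-35,"ax":0,"ay":0,"az":0},{"dx":-25,"dy":27,"dz":0,"ax":0,"ay":0,"az":0},{"dx":-25,"dy":27,"dz":0,"ax":0,"ay":0,"az":0},{"dx":-25,"dy":27,"dz":0,"ax":0,"ay":0,"az":0},{"dx":-25,"dy":27,"dz":0,"ax":0,"ay":0,"az":0},{"dx":-25,"dy":27,"dz":0,"ax":0,"ay":0,"az":0},{"dx":-25,"dy":27,"dz":0,"ax":0,"ay":0,"az":0},{"dx":-25,"dy":27,"dz":0,"ax":0,"ay":0,"az":0},{"dx":-25,"dy":27,"dz":0,"ax":0,"ay":0,"az":0},{"dx":-25,"dy":27,"dz":0,"ax":0,"ay":0,"az":0},{"dx":-25,"dy":27,"dz":0,"ax":0,"ay":0,"az":0},{"dx":0,"dy":0,"dz":0,"ax":0,"ay":0,"az":0},{"dx":0,"dy":0,"dz":0,"ax":0,"ay":0,"az":0}]'
python3 fit.py; python3 grip.py
python3 - <<'E'
from u import *
# stack check: salt-lid (brown) in both cams
for n in("top","side"):
    c=cam(n); u,v=map(int,w2px(c,(.508,-.442,.14))); W=c["img"][v-15:v+16,u-15:u+16]; h=cv2.cvtColor(W,cv2.COLOR_RGB2HSV); m=((h[...,1]>110)&(h[...,0]<14)&(h[...,2]<140))
    y,x=np.nonzero(m); print(n,m.sum(),px2w(c,x.mean()+u-15,y.mean()+v-15,.14 if n=="top" else .128).round(4))
E
```

```text
time: 61.57
tool_pos: [0.4456, -0.3037, 0.3471]
tcp_rot: [3.14, 0.093, 0.002]
wrist_force: [1.3, -0.0, 0.4]
width: -0.0
grip_force: 0.0
top L strip mid (reader axes) mm 14.2 0.6 axis err deg 1.0
top M strip mid (reader axes) mm 13.2 0.3 axis err deg -0.6
top R strip mid (reader axes) mm 12.7 -0.7 axis err deg 1.3
side L strip mid (reader axes) mm 15.7 -1.6 axis err deg 1.1
side M strip mid (reader axes) mm 14.4 -2.6 axis err deg -1.7
side R strip mid (reader axes) mm 14.8 -3.6 axis err deg 3.2
top box 298 161 [ 7 11 66] centre->world [0.6688 0.0363 0.105 ]
top box 321 184 [ 23  10 186] centre->world [ 0.6018 -0.0526  0.105 ]
top box 283 187 [ 31   7 173] centre->world [0.5999 0.0434 0.105 ]
side box 263 148 [ 7  9 31] centre->world [ 0.8421 -0.0454  0.105 ]
side box 281 182 [ 10  13 118] centre->world [0.6599 0.0542 0.105 ]
side box 309 204 [15  5 43] centre->world [0.5372 0.0613 0.105 ]
top 4 [ 0.5151 -0.4268  0.14  ]
side 18 [ 0.4932 -0.4467  0.128 ]
```

```bash
python3 - <<'E'
from u import *
s=cam("side"); crop(s,290,130,440,300,4,"s7b.png",1.5)
a,b=[cv2.imread(f"pics/{f}.png").astype(int)[20:180,380:590] for f in("s7","s7b")]
print("stack region mean abs diff",abs(a-b).mean().round(2), "big-change px",(abs(a-b).max(2)>60).sum())
print(bot.read_state()["time"],bot.finish_job())
E
```

```text
stack region mean abs diff 5.31 big-change px 306
the job is handed in; nothing more can be done
62.2167 None
```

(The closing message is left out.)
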